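# Sort returned dust plugs by heft and shut the stainless ones in the slide-cover tray

### The arm

A 6-joint arm with a two-finger parallel gripper is mounted at the origin on the work surface. World frame = base frame: x ahead of the robot, y to its left, z up, the work surface at z = 0. Lengths are in m, angles in degrees, forces in N, time in s.
With the tool pointing down it reaches from about 0.325 to 1 m from the base axis. Payload 5.1 kg.
Tool frame: the origin (TCP) lies on the centre line of the jaws, within the pads' length; the fingertips stand 25 mm ahead of it and the grasp point (between the pads) lies 6 mm ahead of it; z points along the fingers, y is the direction in which the jaws open and shut (so a half turn about z gives the same grasp; the last joint's range is limited). The gripper opens to 85 mm and grips with 20 to 120 N. Pads are 22 mm wide; open, the fingers measure 114 mm over their backs; the gripper's body (76 mm by 85 mm) begins 54 mm behind the grasp point. The pads swing forward as they close: fully open they stand 13 mm farther back than shut.
Start: joints at [-80.764, 7.093, 94.555, -0, 78.352, -4.733], TCP at [0.157, -0.631, 0.222] pointing down, gripper open.
Joint ranges: [-149.61, 149.61], [-58.7, 133.49], [1.44, 155.28], [-77.14, 257.14], [18.33, 153.61], [-166.67, 166.67]. Speed limits (degrees/s): [147.25, 147.25, 180, 180, 180, 180].

### API

Orientations are given as a 3x3 rotation matrix whose columns are the frame's x, y, z axes.
In Python, from station import state, camera, hand_in, search_frame gives the robot as it stands. The module is installed in compiled form; this text tells all that it offers.
- The arm moves only by the tool play_rows, never from a script. Its argument "steps" is a list of rows, each a list of 7 numbers: the closure in counts, from 0 (fully open) to 255 (shut), then the shift along the world's x, y, z in m, then the turn, a rotation vector about the world's x, y, z in rad. In form: [[fingers, tx, ty, tz, rx, ry, rz], ...]. A call has 1 to 8 rows; each row shifts and turns the pose as measured when the row begins; what a row does not reach is not made up. A row lasts 1/10 s, in which the tool goes at most 50 mm and 8.59 degrees, less where a joint would pass 70% of its speed; a pose out of reach is approached as far as the arm can. A call is refused whole if a number of a shift passes 0.05 or a number of a turn 0.15, either way. A call with a gripper value outside its range is refused whole. The fingers move at their own pace and stop on an object; "force" is the grip in N (left out, the last holds). Time passes only in rows, so rows that do not move let the fingers close. It gives the time, the measured TCP pose, the force and the opening at its end, in the units of the state.
- state(): the state, without advancing time (a new reading comes with each control period).
- camera(name): name is "side" or "top" or "wrist"; returns a dict with "pixels" (420x560x3 uint8, red, green, blue), "range_z" (420x560 float32, m along the optical axis (not along the pixel's ray), 0 where there is no reading), "mtx" (3x3 intrinsics, pixels), "R" (3x3) and "t" (3): a world point X has camera coordinates R X + t; the wrist camera has in their place "T_tool_cam" (4x4, takes a point from camera to tool coordinates, whose origin is the TCP and whose axes are the flange's). Camera axes: x right, y down, z forward; pixel columns grow to the right and rows downward; lengths in m; the calibration is good to about 2 mm. The wrist camera is an equidistant fisheye: a pixel r from the principal point sees the ray r / f radians off the axis. A picture is of the moment at which its call begins: read the wrist's pose just before it.
- hand_in(): hands the job in, once; it reports no verdict.
Trained networks look in a picture, given as the dict that the camera call returned (one of the last four; its "shot" number tells which), for a name from the list of things; names that differ only in an ending like _2 or _b are one class to them, and where a whole thing is asked for, a point or a joint stands for the part that bears it (a point fixed in the world has none). Each returns a list of dicts, best first, with "confidence" (0 to 1); they miss things now and then, are a little off and sometimes report something else, mostly with a low value. They report only what shows in the picture. A call takes as long as a camera call.
- search_frame(picture, query): "rect" ([left, top, right, bottom] in pixels, round what is visible of it).
The state is a dict: "time_s": time; "q": joint angles; "joint_velocities": joint speeds; "tau": joint torques, N m; "ee_pos": TCP position; "eef_rot": TCP orientation; "wrist_force": force on the tool from outside, world axes, zero at the start; "wrist_torque": the same for the moment, N m; "opening": finger opening in m.
Only numpy, scipy, OpenCV 4.12 (cv2) and the standard library are available. Lean on these libraries where they do the work, as an engineer would, in place of code of your own. Each camera call takes 0.05 s, during which the arm holds its last target.

### The job

The dust plugs standing on the bench are returned stock, stainless steel and aluminium mixed: they look alike, and only their weight in the hand tells them apart, the stainless ones being nearly three times as heavy. Slide the tray's cover fully open to its stop, put every stainless plug in the tray's well and every aluminium plug in the open grey bin, and when all are sorted slide the cover shut over the well until it is fully home against its stop. Leave the bottle, the carton and the spanner alone.

Things in the scene. Friction and masses are not known exactly. Their poses are not given: they have to be found in the camera images.
- plug_a: A cam-and-groove dust plug of bare grey metal: a plain round plug 53 mm in diameter and 56 mm high with a shallow groove round its waist (its grip is that of a plain cylinder). It starts standing upright. Origin: centre of its underside, z up along its axis. It is either stainless steel (360 to 440 g) or aluminium (125 to 155 g): all six names look the same and a plug's metal shows only in its weight. May be absent.
- plug_b: A cam-and-groove dust plug of bare grey metal: a plain round plug 53 mm in diameter and 56 mm high with a shallow groove round its waist (its grip is that of a plain cylinder). It starts standing upright. Origin: centre of its underside, z up along its axis. It is either stainless steel (360 to 440 g) or aluminium (125 to 155 g): all six names look the same and a plug's metal shows only in its weight. May be absent.
- plug_c: A cam-and-groove dust plug of bare grey metal: a plain round plug 53 mm in diameter and 56 mm high with a shallow groove round its waist (its grip is that of a plain cylinder). It starts standing upright. Origin: centre of its underside, z up along its axis. It is either stainless steel (360 to 440 g) or aluminium (125 to 155 g): all six names look the same and a plug's metal shows only in its weight. May be absent.
- plug_d: A cam-and-groove dust plug of bare grey metal: a plain round plug 53 mm in diameter and 56 mm high with a shallow groove round its waist (its grip is that of a plain cylinder). It starts standing upright. Origin: centre of its underside, z up along its axis. It is either stainless steel (360 to 440 g) or aluminium (125 to 155 g): all six names look the same and a plug's metal shows only in its weight. May be absent.
- plug_e: A cam-and-groove dust plug of bare grey metal: a plain round plug 53 mm in diameter and 56 mm high with a shallow groove round its waist (its grip is that of a plain cylinder). It starts standing upright. Origin: centre of its underside, z up along its axis. It is either stainless steel (360 to 440 g) or aluminium (125 to 155 g): all six names look the same and a plug's metal shows only in its weight. May be absent.
- plug_f: A cam-and-groove dust plug of bare grey metal: a plain round plug 53 mm in diameter and 56 mm high with a shallow groove round its waist (its grip is that of a plain cylinder). It starts standing upright. Origin: centre of its underside, z up along its axis. It is either stainless steel (360 to 440 g) or aluminium (125 to 155 g): all six names look the same and a plug's metal shows only in its weight. May be absent.
- tray: Grey sheet-steel bench tray, screwed down, 392 mm long (its y) by 148 mm wide (its x; 156 mm over the cover's channels), 64 mm high; channels to 72 mm. The +y half is the open well, the -y half a closed flat deck of the same height. Origin: centre of the underside; z up.
- tray_well (a point): Centre of the well's floor, 4 mm above the bench, axes as the tray's. The well is 140 mm (x) by 190 mm (y) and 60 mm deep, walls 4 mm.
- cover (a joint): Slide of the tray's flat steel cover (144 x 196 x 4 mm, top face 69 mm above the bench), m. 0 = fully home, closed over the well, against the end stop; it grows as the cover slides along the tray's -y over the deck; 0.194 = fully open, at the other stop, the whole well free. It slides against about 2.5 N of friction, stays where it is left, and has hard stops at both ends.
- cover_pull (a point): Point on the cover's pull, an upright black rib in the middle of the cover, standing 34 mm above its top face: 80 mm long along the tray's x, 10 mm thick along the slide (the tray's y). This point is 8 mm below the rib's top edge, 95 mm above the bench; axes as the tray's. Moves with the cover.
- bin: Grey plastic open parts bin, fixed, 148 mm (x) by 198 mm (y) outside; side and back walls 60 mm high, front wall (-x) 40 mm. Origin: centre of the underside; z up.
- bin_floor (a point): Centre of the bin's inner floor, 4 mm above the bench, axes as the bin's. Inside 140 mm (x) by 190 mm (y), 56 mm deep, walls 4 mm.
- spray: Bystander: upright bottle, 56 mm diameter, 150 mm high. Origin: centre of its underside.
- spanner: Bystander: 200 mm spanner lying on the bench beyond the tray. Origin: middle of its underside, x along its length.
- carton: Bystander: closed cardboard carton 100 x 130 x 70 mm. Origin: centre of its underside.

How it is judged:
By the outcome, as a careful person would: the job done as asked, in the order asked, and still so for the second after the job is handed in, with the robot touching nothing.
Of plug_a, plug_b, plug_c, plug_d, plug_e, plug_f only 4 to 6 are there at a start; the rules pass over those that are not, and their reading is None.
At some moment in a run one of plug_a, plug_b, plug_c, plug_d, plug_e, plug_f may be knocked a few centimetres aside while the robot is not near it.
Once in a run the grip may slacken for a moment while it holds something.
It also fails if it takes over 210 s, if anything falls off the work surface, if the arm or the gripper's body presses on something with over 40 N, if the wrist force passes 120 N, or if a joint passes its speed limit or range.

## Working session

There is one attempt and no reset: what is moved stays moved. The work goes in short steps, Python scripts to look and compute and a tool call to move; the robot and the scene stay as the last step left them, time stands still between calls to the robot, and variables do not carry over. Pictures are saved under pics/ and viewed, and the job is handed in when it is done.

Besides the shell and the picture viewer there is one more tool, called after "Request:" by a JSON object that holds its "name" and its "arguments", one argument or row to a line. play_rows: Moves the arm, as the interface text tells. Its arguments: {"type":"object","properties":{"steps":{"type":"array","items":{"type":"array","items":{"type":"number"}}},"force":{"type":"number"}},"required":["steps"]}

```bash
mkdir -p pics; cat > h.py <<'E'
import numpy as np, cv2
from station import state, camera, hand_in, search_frame
def save(c,n): cv2.imwrite('pics/'+n+'.png', c['pixels'][:,:,::-1])
def cloud(c):
    z=c['range_z'].astype(float); K=c['mtx']; v,u=np.mgrid[:z.shape[0],:z.shape[1]]
    P=np.stack([(u-K[0,2])/K[0,0]*z,(v-K[1,2])/K[1,1]*z,z],-1)
    W=(P-c['t'])@c['R']
    W[z==0]=np.nan
    return W
E
python3 - <<'E'
from h import *
s=state(); print({k:np.round(v,3).tolist() for k,v in s.items()})
for n in ['top','side']:
    c=camera(n); save(c,n+'0'); 
    np.savez('/tmp/'+n,**{k:c[k] for k in c if k!='shot'})
    W=cloud(c)
    print(n, np.round(c['R'],2).tolist(), np.round(c['t'],2))
    for q in ['plug_a','tray','cover','cover_pull','bin','spray','spanner','carton']:
        for d in search_frame(c,q):
            l,t,r,b=[int(x) for x in d['rect']]; 
            w=W[t:b,l:r].reshape(-1,3); w=w[~np.isnan(w[:,0])]
            print(q,round(d['confidence'],2),[l,t,r,b],np.round(W[min(419,(t+b)//2),min(559,(l+r)//2)],3))
E
```

```text
{'time_s': 0.0, 'q': [-80.765, 7.133, 94.633, 0.0, 78.353, -4.733], 'joint_velocities': [0.033, 0.008, 0.043, -0.061, -0.007, 0.107], 'tau': [0.003, -42.361, -36.545, 0.0, 0.007, 0.0], 'ee_pos': [0.157, -0.63, 0.22], 'eef_rot': [[0.97, 0.241, -0.0], [0.241, -0.97, 0.002], [0.0, -0.002, -1.0]], 'wrist_force': [0.416, 0.208, 0.711], 'wrist_torque': [0.02, -0.011, 0.005], 'opening': 0.085}
top [[-0.03, -1.0, 0.0], [-0.99, 0.03, -0.14], [0.14, -0.0, -0.99]] [0.02 0.62 1.26]
plug_a 0.77 [289, 253, 310, 271] [ 0.448 -0.05   0.054]
plug_a 0.75 [171, 262, 190, 283] [0.43  0.277 0.055]
plug_a 0.72 [207, 262, 229, 284] [0.425 0.173 0.056]
plug_a 0.66 [289, 122, 300, 181] [ 0.774 -0.049  0.005]
plug_a 0.61 [329, 250, 350, 265] [ 0.459 -0.161  0.054]
tray 0.6 [139, 174, 285, 237] [0.611 0.186 0.071]
tray 0.42 [290, 252, 310, 270] [ 0.451 -0.053  0.058]
cover 0.59 [147, 180, 219, 237] [0.601 0.26  0.1  ]
cover_pull 0.74 [144, 177, 220, 232] [0.612 0.261 0.105]
bin 0.84 [307, 169, 380, 228] [ 0.63  -0.188  0.001]
spray 0.85 [451, 204, 487, 229] [ 0.557 -0.507  0.108]
spanner 0.86 [287, 117, 303, 1
[... 280 characters left out ...]
g_a 0.87 [338, 224, 349, 245] [0.446 0.201 0.054]
plug_a 0.86 [352, 239, 371, 264] [0.444 0.297 0.054]
plug_a 0.72 [296, 193, 309, 212] [ 0.467 -0.021  0.047]
plug_a 0.52 [245, 212, 354, 309] [0.647 0.241 0.066]
plug_a 0.51 [277, 177, 291, 194] [ 0.472 -0.138  0.051]
tray 0.71 [251, 207, 356, 309] [0.65  0.266 0.097]
cover 0.85 [279, 234, 349, 289] [0.612 0.272 0.071]
cover_pull 0.96 [281, 237, 349, 288] [0.612 0.278 0.071]
bin 0.93 [217, 171, 274, 223] [ 0.608 -0.2    0.005]
spray 0.66 [211, 124, 226, 154] [ 0.577 -0.485  0.099]
spray 0.37 [214, 169, 272, 223] [ 0.608 -0.217 -0.002]
spanner 0.58 [200, 228, 249, 247] [ 0.774 -0.044 -0.002]
carton 0.59 [344, 287, 405, 345] [0.586 0.539 0.069]
```

View pics/top0.png

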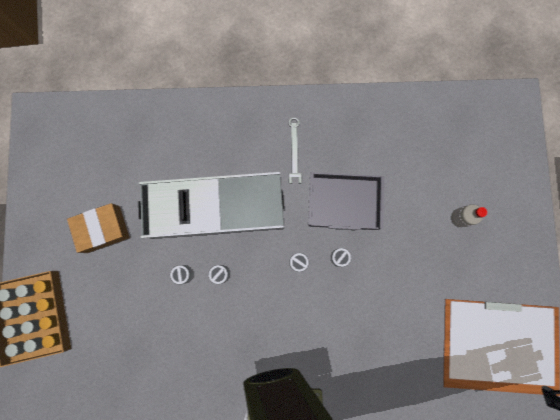

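View pics/side0.png

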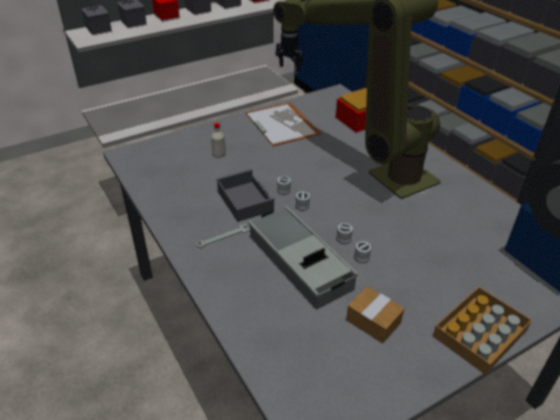

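```bash
python3 - <<'E'
from h import *
for n in ['top','side']:
    c=dict(np.load('/tmp/'+n+'.npz')); W=cloud(c); z=W[...,2]
    print(n)
    for lo,hi,x0,x1,y0,y1,nm in [(0.044,0.07,0.3,0.52,-.45,.45,'plug'),(0.085,.12,.5,.75,0,.42,'rib'),(0.05,.085,.5,.75,-0.05,.42,'tray'),(0.03,.075,.5,.75,-.35,-.06,'bin'),(-0.02,.2,.3,.75,.0,.6,'x')]:
        m=((z>lo)&(z<hi)&(W[...,0]>x0)&(W[...,0]<x1)&(W[...,1]>y0)&(W[...,1]<y1)).astype(np.uint8)
        if nm=='x':continue
        k,L=cv2.connectedComponents(m)
        for i in range(1,k):
            p=W[L==i]
            if len(p)<25: continue
            r=cv2.minAreaRect(p[:,:2].astype(np.float32)*1000)
            print(nm,len(p),np.round(p.mean(0),3),'z95',round(np.percentile(p[:,2],90),3),'rect',np.round(r[0],0),np.round(r[1],0),round(r[2],1))
E
```

```text
top
plug 292 [ 0.458 -0.166  0.054] z95 0.058 rect [ 458. -166.] [52. 49.] 88.3
plug 285 [ 0.448 -0.048  0.055] z95 0.058 rect [448. -47.] [50. 49.] 88.6
plug 298 [0.424 0.28  0.054] z95 0.058 rect [425. 280.] [52. 49.] 88.3
plug 294 [0.422 0.175 0.054] z95 0.058 rect [422. 175.] [52. 49.] 88.3
rib 138 [0.61  0.264 0.101] z95 0.106 rect [609. 265.] [77. 10.] 3.3
tray 7609 [0.613 0.184 0.067] z95 0.072 rect [614. 190.] [157. 402.] 2.6
bin 854 [ 0.62  -0.199  0.053] z95 0.064 rect [ 615. -186.] [209. 153.] 85.6
side
plug 107 [ 0.462 -0.159  0.052] z95 0.057 rect [ 462. -159.] [58. 50.] 58.4
plug 115 [ 0.452 -0.042  0.052] z95 0.057 rect [451. -43.] [55. 48.] 57.1
plug 144 [0.424 0.182 0.052] z95 0.057 rect [423. 179.] [59. 51.] 68.9
plug 163 [0.427 0.287 0.053] z95 0.057 rect [425. 283.] [51. 55.] 5.7
rib 130 [0.613 0.271 0.097] z95 0.104 rect [612. 269.] [77. 17.] 2.6
tray 4074 [0.616 0.202 0.066] z95 0.071 rect [614. 193.] [164. 409.] 2.5
bin 751 [ 0.622 -0.182  0.047] z95 0.061 rect [ 615. -182.] [225. 157.] 85.6
```

```bash
python3 - <<'E'
from h import *
c=dict(np.load('/tmp/top.npz')); W=cloud(c)
for row in (195,218):
  print([(u,round(W[row,u,1],3),round(W[row,u,2],3)) for u in range(136,290,4)])
cv2.imwrite('pics/crop0.png',cv2.resize(c['pixels'][160:290,130:390,::-1],None,fx=3,fy=3,interpolation=cv2.INTER_CUBIC))
E
```

```text
[(136, np.float64(0.418), np.float64(0.0)), (140, np.float64(0.388), np.float64(0.062)), (144, np.float64(0.385), np.float64(0.034)), (148, np.float64(0.364), np.float64(0.067)), (152, np.float64(0.352), np.float64(0.07)), (156, np.float64(0.341), np.float64(0.07)), (160, np.float64(0.329), np.float64(0.072)), (164, np.float64(0.321), np.float64(0.062)), (168, np.float64(0.308), np.float64(0.068)), (172, np.float64(0.297), np.float64(0.069)), (176, np.float64(0.285), np.float64(0.07)), (180, np.float64(0.268), np.float64(0.101)), (184, np.float64(0.262), np.float64(0.078)), (188, np.float64(0.252), np.float64(0.069)), (192, np.float64(0.242), np.float64(0.067)), (196, np.float64(0.23), np.float64(0.068)), (200, np.float64(0.219), np.float64(0.068)), (204, np.float64(0.207), np.float64(0.075)), (208, np.float64(0.196), np.float64(0.071)), (212, np.float64(0.186), np.float64(0.067)), (216, np.float64(0.174), np.float64(0.07)), (220, np.float64(0.164), np.float64(0.063)), (224, np.float64(0.153), np.float64(0.063)), (228, np.float64(0.142), np.float64(0.066)), (232, np.float64(0.131), n
[... 1704 characters left out ...]
, np.float64(0.061)), (232, np.float64(0.131), np.float64(0.065)), (236, np.float64(0.121), np.float64(0.061)), (240, np.float64(0.109), np.float64(0.064)), (244, np.float64(0.098), np.float64(0.069)), (248, np.float64(0.087), np.float64(0.066)), (252, np.float64(0.076), np.float64(0.063)), (256, np.float64(0.065), np.float64(0.062)), (260, np.float64(0.054), np.float64(0.061)), (264, np.float64(0.043), np.float64(0.063)), (268, np.float64(0.032), np.float64(0.067)), (272, np.float64(0.021), np.float64(0.065)), (276, np.float64(0.01), np.float64(0.065)), (280, np.float64(-0.001), np.float64(0.067)), (284, np.float64(-0.013), np.float64(-0.003)), (288, np.float64(-0.025), np.float64(-0.001))]
```

View pics/crop0.png

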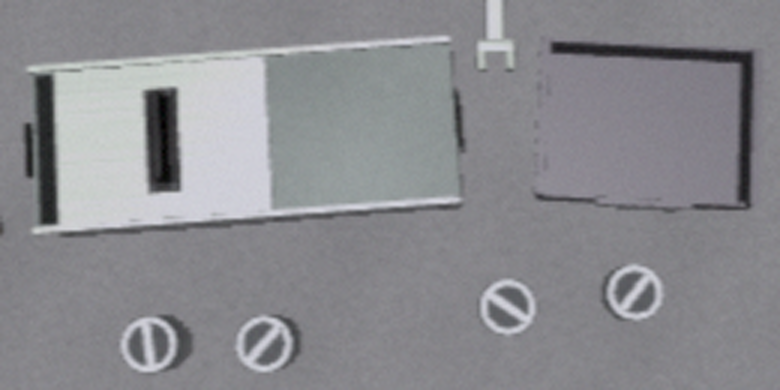

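Request:
{"name": "play_rows", "arguments": {
  "steps": [
    [255, 0.021, 0.044, 0, 0, 0, -0.01],
    [255, 0.021, 0.044, 0, 0, 0, -0.01],
    [255, 0.021, 0.044, 0, 0, 0, -0.01],
    [255, 0.021, 0.044, 0, 0, 0, -0.01],
    [255, 0.021, 0.044, 0, 0, 0, -0.01],
    [255, 0.021, 0.044, 0, 0, 0, -0.01],
    [255, 0.021, 0.044, 0, 0, 0, -0.01],
    [255, 0.021, 0.044, 0, 0, 0, -0.01]
  ],
  "force": 40
}}

```text
time_s: 1.7
ee_pos: [0.3248, -0.2725, 0.2204]
eef_rot: [[0.989, 0.149, 0.002], [0.149, -0.989, -0.001], [0.002, 0.001, -1.0]]
wrist_force: [1.4, -0.1, 1.0]
opening: -0.0002
```

Request:
{"name": "play_rows", "arguments": {
  "steps": [
    [255, 0.021, 0.044, 0, 0, 0, -0.01],
    [255, 0.021, 0.044, 0, 0, 0, -0.01],
    [255, 0.021, 0.044, 0, 0, 0, -0.01],
    [255, 0.021, 0.044, 0, 0, 0, -0.01],
    [255, 0.021, 0.044, 0, 0, 0, -0.01],
    [255, 0.021, 0.044, 0, 0, 0, -0.01],
    [255, 0.021, 0.044, 0, 0, 0, -0.01],
    [255, 0.021, 0.044, 0, 0, 0, -0.01]
  ]
}}

```text
time_s: 2.5
ee_pos: [0.4944, 0.0903, 0.2242]
eef_rot: [[0.998, 0.065, 0.014], [0.065, -0.998, -0.006], [0.014, 0.007, -1.0]]
wrist_force: [1.0, -0.3, 0.7]
opening: 0.0001
```

Request:
{"name": "play_rows", "arguments": {
  "steps": [
    [255, 0.023, 0.044, 0, 0.006, 0.014, -0.01],
    [255, 0.023, 0.044, 0, 0, 0, -0.01],
    [255, 0.023, 0.044, 0, 0, 0, 0],
    [255, 0.023, 0.044, -0.01, 0, 0, 0],
    [255, 0.023, 0.044, -0.02, 0, 0, 0],
    [255, 0, 0, 0, 0, 0, 0]
  ]
}}

```text
time_s: 3.1
ee_pos: [0.6073, 0.3135, 0.1951]
eef_rot: [[0.999, 0.051, 0.003], [0.051, -0.999, 0.001], [0.003, -0.0, -1.0]]
wrist_force: [0.1, 0.5, -1.7]
opening: 0.0003
```

```bash
python3 - <<'E'
from h import *
s=state(); print(s['time_s'],s['ee_pos'],np.round(s['eef_rot'],3).tolist(),s['wrist_force'])
c=camera('top'); save(c,'top1'); c=camera('side'); save(c,'side1')
E
```

```text
3.1 [0.6073403  0.3135233  0.19512652] [[0.999, 0.051, 0.003], [0.051, -0.999, 0.001], [0.003, -0.0, -1.0]] [ 0.08395069  0.51096962 -1.71002267]
```

View pics/top1.png

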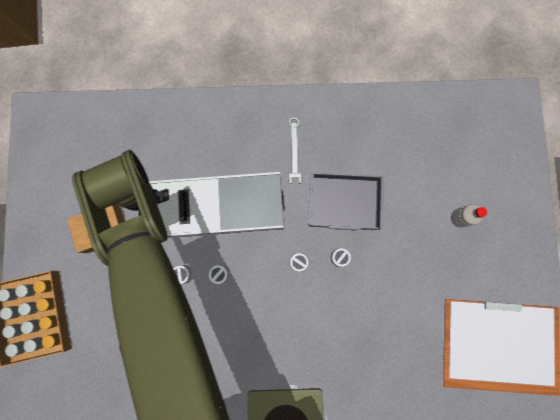

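View pics/side1.png

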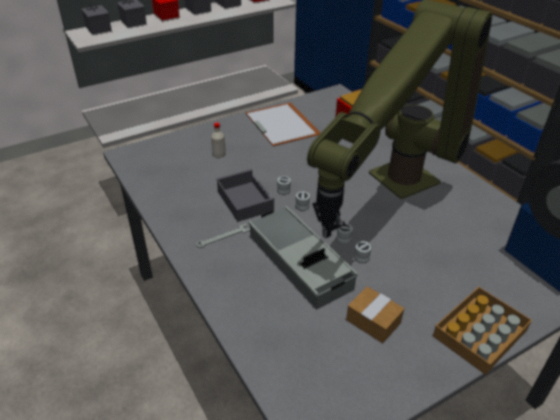

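Request:
{"name": "play_rows", "arguments": {
  "steps": [
    [255, 0.002, 0, -0.045, 0, 0, 0],
    [255, 0, 0, -0.035, 0, 0, 0],
    [255, 0, 0, -0.01, 0, 0, 0],
    [255, 0, -0.02, 0, 0, 0, 0],
    [255, 0.001, -0.02, 0, 0, 0, 0],
    [255, 0.001, -0.02, 0, 0, 0, 0]
  ]
}}

```text
time_s: 3.8
ee_pos: [0.6147, 0.2448, 0.1202]
eef_rot: [[0.999, 0.048, 0.024], [0.048, -0.999, 0.005], [0.024, -0.004, -1.0]]
wrist_force: [1.0, -0.5, -1.2]
opening: 0.0002
```

```bash
python3 - <<'E'
from h import *
s=state(); print(s['time_s'],s['ee_pos'],np.round(s['eef_rot'],3).tolist(),s['wrist_force'])
c=camera('side'); save(c,'side2'); cc=cv2.resize(c['pixels'][180:320,230:390,::-1],None,fx=4,fy=4); 
c=camera('wrist'); 
cv2.imwrite('pics/a2.png',cc); save(c,'w2')
s=state(); print(s['time_s'],s['ee_pos'],s['wrist_force'])
E
```

```text
3.8 [0.61466115 0.24482178 0.12024323] [[0.999, 0.048, 0.024], [0.048, -0.999, 0.005], [0.024, -0.004, -1.0]] [ 1.02438748 -0.47433548 -1.21516104]
3.9 [0.61547462 0.24345135 0.12096448] [-0.34591112  0.06267859  0.89354533]
```

View pics/a2.png

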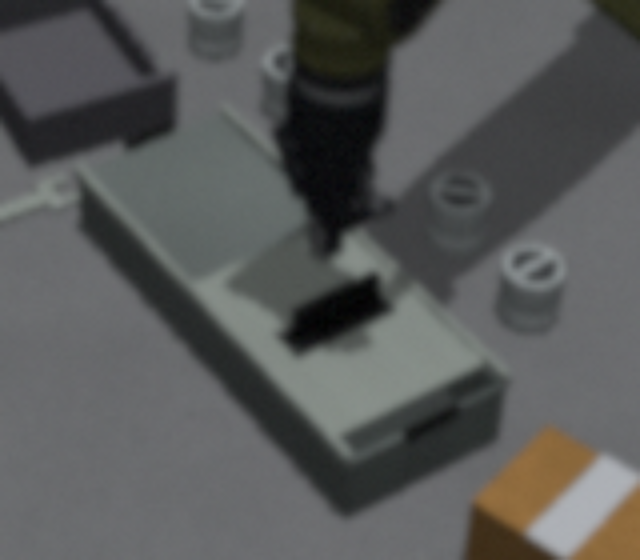

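View pics/w2.png

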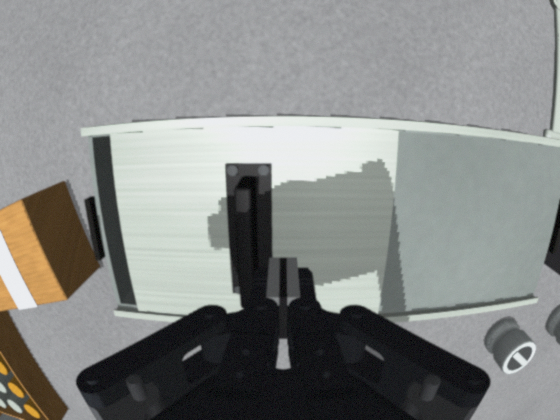

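Request:
{"name": "play_rows", "arguments": {
  "steps": [
    [255, 0, 0, 0.03, 0, 0.024, 0],
    [255, -0.002, 0.04, 0.0, 0, 0, 0],
    [255, -0.002, 0.03, 0, 0, 0, 0],
    [255, 0, 0, 0, 0, 0, 0],
    [255, 0, 0, -0.02, 0, 0, 0],
    [255, 0, 0, -0.015, 0, 0, 0],
    [255, 0, 0, 0, 0, 0, 0]
  ]
}}

```text
time_s: 4.6
ee_pos: [0.6165, 0.31, 0.1324]
eef_rot: [[0.999, 0.036, 0.019], [0.036, -0.999, 0.012], [0.02, -0.011, -1.0]]
wrist_force: [-0.5, 0.8, -0.1]
opening: 0.0001
```

Request:
{"name": "play_rows", "arguments": {
  "steps": [
    [255, -0.002, 0, -0.02, -0.012, 0.02, -0.01],
    [255, 0, 0, -0.01, 0, 0, 0],
    [255, 0, 0, 0, 0, 0, 0],
    [255, 0, 0, 0, 0, 0, 0]
  ]
}}

```text
time_s: 5.0
ee_pos: [0.6147, 0.3081, 0.1005]
eef_rot: [[1.0, 0.023, -0.002], [0.023, -1.0, -0.002], [-0.003, 0.002, -1.0]]
wrist_force: [0.4, -0.1, 0.1]
opening: 0.0001
```

Request:
{"name": "play_rows", "arguments": {
  "steps": [
    [255, 0, -0.015, 0, 0, 0, 0.01],
    [255, 0, -0.015, 0, 0, 0, 0],
    [255, 0, -0.015, 0, 0, 0, 0],
    [255, 0, -0.015, 0, 0, 0, 0]
  ]
}}

```text
time_s: 5.4
ee_pos: [0.6152, 0.2469, 0.1014]
eef_rot: [[0.999, 0.036, -0.001], [0.036, -0.999, -0.001], [-0.001, 0.001, -1.0]]
wrist_force: [0.2, -0.1, -0.3]
opening: 0.0002
```

Request:
{"name": "play_rows", "arguments": {
  "steps": [
    [255, 0, -0.015, -0.001, 0, 0, 0],
    [255, 0, -0.015, 0, 0, 0, 0],
    [255, 0, -0.015, 0, 0, 0, 0],
    [255, 0, -0.015, 0, 0, 0, 0]
  ]
}}

```text
time_s: 5.8
ee_pos: [0.6154, 0.1808, 0.1012]
eef_rot: [[0.999, 0.034, 0.001], [0.034, -0.999, -0.001], [0.001, 0.001, -1.0]]
wrist_force: [-0.2, 0.3, -0.6]
opening: 0.0003
```

```bash
python3 - <<'E'
from h import *
c=camera('wrist'); save(c,'w3')
s=state(); print(s['time_s'],s['ee_pos'],s['wrist_force'])
E
```

```text
5.85 [0.61552966 0.1787365  0.10118162] [ 0.94806133 -0.54490982 -0.69259425]
```

View pics/w3.png

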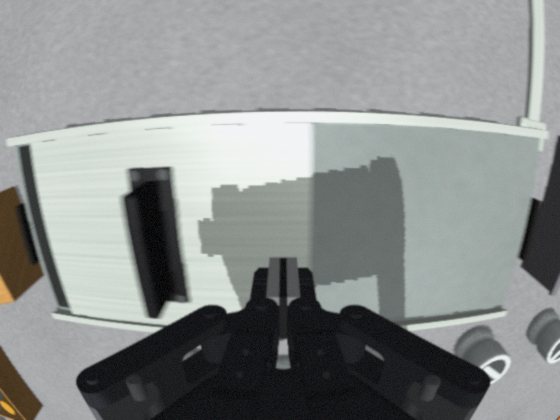

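```bash
cat >> h.py <<'E'
def wcloud(c,s):
    z=c['range_z'].astype(float); K=c['mtx']; v,u=np.mgrid[:z.shape[0],:z.shape[1]]
    a=(u-K[0,2])/K[0,0]; b=(v-K[1,2])/K[1,1]; th=np.hypot(a,b)
    k=np.tan(np.minimum(th,1.5))/np.maximum(th,1e-9)
    P=np.stack([a*k*z,b*k*z,z],-1); T=c['T_tool_cam']
    P=P@T[:3,:3].T+T[:3,3]; W=P@np.array(s['eef_rot']).T+s['ee_pos']; W[z==0]=np.nan
    return W,P
E
python3 - <<'E'
from h import *
s=state(); c=camera('wrist'); W,P=wcloud(c,s)
print(np.round(c['T_tool_cam'],3).tolist(), c['mtx'].tolist(), s['ee_pos'])
for v in range(180,330,12):
    print(v,'tip',np.round(W[v,282],3),np.round(P[v,282],3),'rib',np.round(W[v,155],3), 'cov',np.round(W[v,240],3))
t=camera('side'); Ws=cloud(t); save(t,'side3')
cv2.imwrite('pics/a3.png',cv2.resize(t['pixels'][180:320,230:390,::-1],None,fx=4,fy=4))
E
```

```text
[[-0.0, -0.946, -0.323, 0.082], [1.0, -0.0, -0.0, 0.0], [-0.0, -0.323, 0.946, -0.153], [0.0, 0.0, 0.0, 1.0]] [[325.19226210127806, 0.0, 282.72949755178115], [0.0, 325.19226210127806, 207.60824347710772], [0.0, 0.0, 1.0]] [0.61552966 0.1787365  0.10118162]
180 tip [0.651 0.18  0.069] [ 0.036 -0.     0.032] rib [0.651 0.256 0.074] cov [0.651 0.205 0.069]
192 tip [0.644 0.18  0.068] [ 0.028 -0.     0.033] rib [0.643 0.258 0.072] cov [0.643 0.205 0.068]
204 tip [0.636 0.18  0.068] [ 0.021 -0.     0.033] rib [0.635 0.259 0.071] cov [0.636 0.205 0.069]
216 tip [0.629 0.179 0.069] [ 0.013 -0.     0.032] rib [0.627 0.26  0.071] cov [0.628 0.205 0.068]
228 tip [0.621 0.179 0.069] [ 0.005 -0.     0.033] rib [0.619 0.26  0.073] cov [0.62  0.205 0.069]
240 tip [0.613 0.179 0.068] [-0.003 -0.     0.033] rib [0.613 0.259 0.077] cov [0.612 0.205 0.068]
252 tip [0.605 0.179 0.07 ] [-0.011 -0.     0.032] rib [0.606 0.259 0.08 ] cov [0.604 0.205 0.07 ]
264 tip [0.625 0.179 0.122] [ 0.009 -0.    -0.02 ] rib [0.599 0.258 0.084] cov [0.594 0.206 0.069]
276 tip [0.625 0.179 0.133] [ 0.01  -0.    -0.032] rib [0.592 0.258 0.087] cov [0.585 0.206 0.069]
288 tip [0.625 0.179 0.142] [ 0.009 -0.    -0.041] rib [0.586 0.258 0.09 ] cov [0.576 0.206 0.069]
300 tip [0.623 0.179 0.148] [ 0.007 -0.    -0.047] rib [0.58  0.257 0.096] cov [0.566 0.206 0.069]
312 tip [0.618 0.179 0.149] [ 0.002 -0.    -0.048] rib [0.573 0.257 0.1  ] cov [0.62  0.195 0.153]
324 tip [0.611 0.179 0.148] [-0.005 -0.    -0.047] rib [0.535 0.275 0.067] cov [0.625 0.194 0.167]
```

View pics/a3.png

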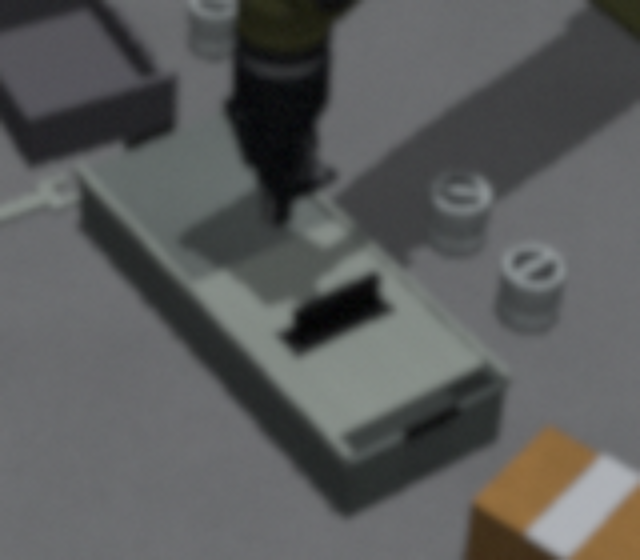

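```bash
python3 - <<'E'
from h import *
s=state(); t=camera('side'); W=cloud(t); save(t,'s4')
for v in range(224,244,2):
    print(v,[np.round(W[v,u],3).tolist() for u in (296,299,302)])
# expected projection of TCP and tip
for d in (0.025,0,-0.02,-0.04):
    X=np.array(s['ee_pos'])+np.array(s['eef_rot'])[:,2]*d
    p=t['mtx']@(t['R']@X+t['t']); print(d,p[:2]/p[2])
E
```

```text
224 [[0.625, 0.182, 0.163], [0.63, 0.206, 0.184], [0.611, 0.195, 0.166]]
226 [[0.626, 0.184, 0.157], [0.622, 0.196, 0.164], [0.613, 0.199, 0.162]]
228 [[0.626, 0.184, 0.148], [0.623, 0.197, 0.157], [0.625, 0.217, 0.173]]
230 [[0.624, 0.183, 0.138], [0.622, 0.197, 0.148], [0.626, 0.218, 0.166]]
232 [[0.624, 0.183, 0.13], [0.62, 0.194, 0.136], [0.612, 0.199, 0.136]]
234 [[0.627, 0.187, 0.125], [0.62, 0.194, 0.128], [0.614, 0.201, 0.131]]
236 [[0.625, 0.186, 0.115], [0.621, 0.196, 0.121], [0.605, 0.189, 0.109]]
238 [[0.595, 0.141, 0.057], [0.59, 0.15, 0.062], [0.579, 0.153, 0.059]]
240 [[0.604, 0.155, 0.063], [0.592, 0.154, 0.057], [0.59, 0.169, 0.068]]
242 [[0.609, 0.162, 0.062], [0.604, 0.172, 0.068], [0.596, 0.178, 0.069]]
0.025 [297.5069639  243.06849792]
0 [297.74833116 237.37503088]
-0.02 [297.94464899 232.74420779]
-0.04 [298.14390224 228.04414267]
```

Request:
{"name": "play_rows", "arguments": {
  "steps": [
    [255, 0, 0, 0.04, 0, 0, 0],
    [255, -0.002, 0.04, 0.01, 0, 0, 0],
    [255, -0.002, 0.045, 0, 0, 0, 0],
    [255, -0.002, 0.04, 0, 0, 0, 0.01],
    [255, 0, 0, -0.02, 0, 0, 0],
    [255, 0, 0, -0.02, 0, 0, 0],
    [255, 0, 0, 0, 0, 0, 0]
  ]
}}

```text
time_s: 6.7
ee_pos: [0.6086, 0.3181, 0.114]
eef_rot: [[0.999, 0.049, 0.004], [0.049, -0.999, 0.005], [0.004, -0.005, -1.0]]
wrist_force: [0.1, 0.3, -1.0]
opening: 0.0002
```

Request:
{"name": "play_rows", "arguments": {
  "steps": [
    [255, 0, 0, -0.015, 0, 0, 0],
    [255, 0, 0, -0.01, 0, 0, 0],
    [255, 0, 0, -0.004, 0, 0, 0],
    [255, 0, 0, 0, 0, 0, 0]
  ]
}}

```text
time_s: 7.1
ee_pos: [0.609, 0.3188, 0.0841]
eef_rot: [[0.999, 0.049, 0.005], [0.049, -0.999, 0.006], [0.005, -0.006, -1.0]]
wrist_force: [-0.4, -0.1, -1.0]
opening: 0.0003
```

```bash
python3 - <<'E'
from h import *
s=state(); c=camera('wrist'); W,P=wcloud(c,s); save(c,'w5')
print(s['ee_pos'],s['wrist_force'])
for v in range(230,290,4):
    print(v,'tip',np.round(W[v,[276,282,290]],3).tolist())
E
```

```text
[0.60900927 0.31878666 0.08411548] [-0.43997674 -0.08727197 -1.01768508]
230 tip [[0.62, 0.323, 0.068], [0.621, 0.32, 0.07], [0.621, 0.315, 0.069]]
234 tip [[0.618, 0.323, 0.069], [0.618, 0.32, 0.07], [0.618, 0.315, 0.069]]
238 tip [[0.616, 0.323, 0.07], [0.615, 0.32, 0.069], [0.616, 0.315, 0.069]]
242 tip [[0.613, 0.323, 0.069], [0.613, 0.319, 0.069], [0.613, 0.315, 0.069]]
246 tip [[0.61, 0.323, 0.069], [0.611, 0.319, 0.07], [0.611, 0.315, 0.07]]
250 tip [[0.608, 0.323, 0.069], [0.608, 0.319, 0.07], [0.608, 0.315, 0.07]]
254 tip [[0.606, 0.323, 0.07], [0.606, 0.319, 0.069], [0.606, 0.315, 0.069]]
258 tip [[0.618, 0.322, 0.098], [0.618, 0.319, 0.098], [0.618, 0.316, 0.098]]
262 tip [[0.618, 0.322, 0.103], [0.618, 0.319, 0.103], [0.618, 0.316, 0.103]]
266 tip [[0.618, 0.322, 0.107], [0.618, 0.319, 0.107], [0.619, 0.316, 0.108]]
270 tip [[0.619, 0.322, 0.111], [0.618, 0.319, 0.11], [0.619, 0.316, 0.111]]
274 tip [[0.618, 0.322, 0.114], [0.618, 0.319, 0.113], [0.619, 0.316, 0.114]]
278 tip [[0.618, 0.322, 0.117], [0.618, 0.319, 0.118], [0.618, 0.316, 0.117]]
282 tip [[0.617, 0.322, 0.119], [0.618, 0.319, 0.12], [0.618, 0.316, 0.12]]
286 tip [[0.618, 0.322, 0.124], [0.618, 0.319, 0.123], [0.618, 0.316, 0.124]]
```

View pics/w5.png

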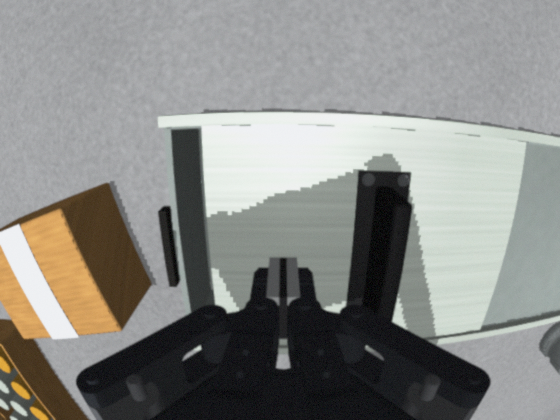

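Request:
{"name": "play_rows", "arguments": {
  "steps": [
    [255, 0, 0, -0.015, -0.006, 0, 0],
    [255, 0, 0, -0.003, 0, 0, 0],
    [255, 0, 0, 0, 0, 0, 0],
    [255, 0, -0.015, 0, 0, 0, 0],
    [255, 0, -0.015, 0, 0, 0, 0],
    [255, 0, -0.015, 0, 0, 0, 0]
  ]
}}

```text
time_s: 7.75
ee_pos: [0.6106, 0.2726, 0.0669]
eef_rot: [[0.999, 0.051, 0.009], [0.051, -0.999, 0.002], [0.009, -0.002, -1.0]]
wrist_force: [0.6, 2.7, -2.1]
opening: 0.0002
```

Request:
{"name": "play_rows", "arguments": {
  "steps": [
    [255, 0, -0.02, 0, 0, 0, 0],
    [255, 0.001, -0.02, 0, 0, 0, 0],
    [255, 0.001, -0.02, 0, 0, 0, 0],
    [255, 0.001, -0.02, 0, 0, 0, 0],
    [255, 0.001, -0.02, 0, 0, 0, 0],
    [255, 0.001, -0.015, 0, 0, 0, 0]
  ]
}}

```text
time_s: 8.35
ee_pos: [0.6155, 0.1507, 0.0677]
eef_rot: [[0.999, 0.046, 0.014], [0.046, -0.999, 0.012], [0.015, -0.011, -1.0]]
wrist_force: [0.8, 4.1, -1.6]
opening: -0.0002
```

Request:
{"name": "play_rows", "arguments": {
  "steps": [
    [255, 0, -0.01, 0, 0, 0, 0],
    [255, 0, -0.008, 0, 0, 0, 0],
    [255, 0, -0.006, 0, 0, 0, 0]
  ]
}}

```text
time_s: 8.65
ee_pos: [0.616, 0.1235, 0.0683]
eef_rot: [[0.999, 0.043, 0.016], [0.043, -0.999, 0.013], [0.017, -0.013, -1.0]]
wrist_force: [1.1, 1.8, -1.5]
opening: 0.0001
```

Request:
{"name": "play_rows", "arguments": {
  "steps": [
    [255, 0, -0.006, 0, 0, 0, 0],
    [255, 0, -0.006, 0, 0, 0, 0]
  ]
}}

```text
time_s: 8.85
ee_pos: [0.6162, 0.1112, 0.0687]
eef_rot: [[0.999, 0.044, 0.017], [0.044, -0.999, 0.014], [0.018, -0.013, -1.0]]
wrist_force: [0.8, 4.1, -2.5]
opening: -0.0003
```

Request:
{"name": "play_rows", "arguments": {
  "steps": [
    [255, 0, -0.005, 0, 0, 0, 0],
    [255, 0, -0.005, 0, 0, 0, 0]
  ]
}}

```text
time_s: 9.05
ee_pos: [0.6163, 0.1115, 0.0689]
eef_rot: [[0.999, 0.041, 0.019], [0.04, -0.999, 0.036], [0.02, -0.036, -0.999]]
wrist_force: [2.3, 22.0, -3.2]
opening: 0.0002
```

Request:
{"name": "play_rows", "arguments": {
  "steps": [
    [255, 0, -0.005, 0, 0, 0, 0],
    [255, 0, -0.005, 0, 0, 0, 0]
  ]
}}

```text
time_s: 9.25
ee_pos: [0.6163, 0.1122, 0.0693]
eef_rot: [[0.999, 0.041, 0.021], [0.04, -0.998, 0.056], [0.023, -0.055, -0.998]]
wrist_force: [2.1, 19.8, -3.7]
opening: -0.0003
```

Request:
{"name": "play_rows", "arguments": {
  "steps": [
    [255, 0, 0.015, 0, -0.03, 0.02, 0],
    [255, 0, 0.015, 0.02, -0.02, 0, 0],
    [120, 0, 0, 0.05, 0, 0, 0],
    [60, -0.03, 0, 0.05, 0, 0, 0],
    [0, -0.05, 0, 0.0, 0, 0, 0],
    [0, -0.04, 0, 0, 0, 0, 0],
    [0, 0, 0, 0, 0, 0, 0]
  ],
  "force": 40
}}

```text
time_s: 9.95
ee_pos: [0.4944, 0.1409, 0.1874]
eef_rot: [[0.999, 0.045, -0.006], [0.045, -0.999, -0.005], [-0.006, 0.005, -1.0]]
wrist_force: [-0.1, -0.5, 0.4]
opening: 0.0724
```

```bash
python3 - <<'E'
from h import *
s=state(); c=camera('wrist'); W,P=wcloud(c,s); save(c,'w6')
print(s['time_s'],s['ee_pos'],np.round(s['eef_rot'],3).tolist(),s['wrist_force'],s['opening'])
m=(P[...,2]<0.05)&(P[...,0]<0.04)&(P[...,0]>-0.03)
for k in range(-70,71,7):
    mm=m&(abs(P[...,1]-k/1000)<0.0035)
    if mm.any(): i=np.argmax(np.where(mm,P[...,2],-9)); print(k,np.round(P.reshape(-1,3)[i],3))
c=camera('top'); save(c,'top6'); W=cloud(c)
z=W[...,2]
for lo,hi,x0,x1,y0,y1,nm in [(0.044,0.07,0.3,0.52,-.45,.45,'plug'),(0.09,.12,.55,.66,0,.42,'rib')]:
        m=((z>lo)&(z<hi)&(W[...,0]>x0)&(W[...,0]<x1)&(W[...,1]>y0)&(W[...,1]<y1)).astype(np.uint8)
        k,L=cv2.connectedComponents(m)
        for i in range(1,k):
            p=W[L==i]
            if len(p)<25: continue
            r=cv2.minAreaRect(p[:,:2].astype(np.float32)*1000)
            print(nm,len(p),np.round(p.mean(0),3),'rect',np.round(r[0],0),np.round(r[1],0),round(r[2],1))
E
```

```text
9.95 [0.49444821 0.14093907 0.18740952] [[0.999, 0.045, -0.006], [0.045, -0.999, -0.005], [-0.006, 0.005, -1.0]] [-0.08992814 -0.51634681  0.36963613] 0.07244471095089633
-70 [ 0.01  -0.067 -0.066]
-63 [ 0.005 -0.06  -0.062]
-56 [ 0.005 -0.054 -0.059]
-49 [ 0.005 -0.047 -0.024]
-42 [ 0.009 -0.041 -0.021]
-35 [ 0.002 -0.036 -0.017]
-28 [ 0.01  -0.031 -0.072]
-21 [ 0.016 -0.024 -0.083]
-14 [ 0.007 -0.014 -0.082]
-7 [ 0.007 -0.01  -0.082]
0 [ 0.007 -0.001 -0.083]
7 [ 0.007  0.01  -0.082]
14 [ 0.008  0.012 -0.082]
21 [ 0.015  0.024 -0.083]
28 [ 0.01   0.031 -0.072]
35 [-0.002  0.037 -0.017]
42 [ 0.009  0.04  -0.02 ]
49 [ 0.005  0.047 -0.025]
56 [ 0.005  0.053 -0.06 ]
63 [ 0.009  0.061 -0.063]
70 [ 0.01   0.067 -0.067]
plug 290 [ 0.458 -0.166  0.054] rect [ 458. -166.] [52. 49.] 88.3
plug 285 [ 0.449 -0.048  0.055] rect [448. -47.] [50. 49.] 88.3
plug 288 [0.422 0.175 0.054] rect [422. 176.] [51. 50.] 43.1
plug 25 [0.423 0.302 0.054] rect [424. 302.] [ 7. 24.] 88.4
rib 116 [0.617 0.093 0.102] rect [618.  93.] [80. 10.] 2.2
```

View pics/w6.png

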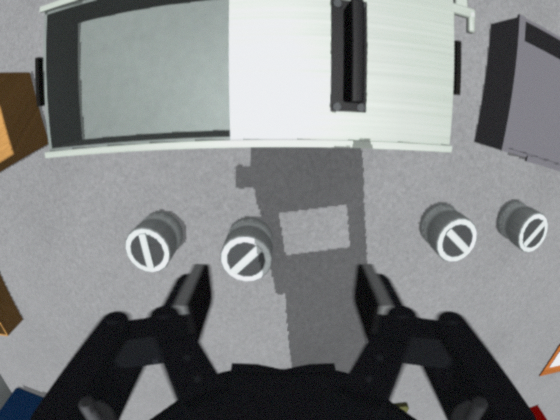

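View pics/top6.png

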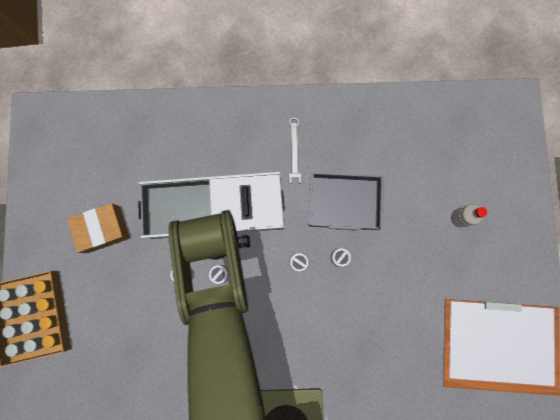

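```bash
cat >> h.py <<'E'
def plugs(c,s=None):
    W=wcloud(c,s)[0] if s is not None else cloud(c)
    z=W[...,2]; m=((z>.046)&(z<.068)&(W[...,0]>.3)&(W[...,0]<.525)&(abs(W[...,1])<.45)).astype(np.uint8)
    k,L=cv2.connectedComponents(m)
    for i in range(1,k):
        p=W[L==i]
        if len(p)<60: continue
        r=cv2.minEnclosingCircle(p[:,:2].astype(np.float32)*1000); q=cv2.minAreaRect(p[:,:2].astype(np.float32)*1000)
        print('plug',len(p),np.round(p.mean(0),3),'circ',np.round(r[0]),round(r[1]),'rect',np.round(q[0]),np.round(q[1]))
def st():
    s=state(); print(round(s['time_s'],2),np.round(s['ee_pos'],4),'z',np.round(s['eef_rot'][:,2],3),'yaw',round(np.degrees(np.arctan2(s['eef_rot'][1,1],s['eef_rot'][0,1])),1),'F',np.round(s['wrist_force'],2),'op',round(s['opening'],4)); return s
E
python3 - <<'E'
from h import *
s=st(); c=camera('wrist'); plugs(c,s)
F=[]
for i in range(6): camera('wrist'); F.append(state()['wrist_force'])
print(np.round(F,2).tolist(), np.mean(F,0))
E
```

```text
10.05 [0.4975 0.141  0.1876] z [-0.004 -0.004 -1.   ] yaw -87.5 F [-0.35  0.96 -0.11] op 0.0847
plug 987 [ 0.46  -0.162  0.054] circ [ 458. -166.] 27 rect [ 459. -166.] [51. 52.]
plug 1481 [ 0.451 -0.046  0.054] circ [449. -49.] 26 rect [449. -49.] [51. 51.]
plug 1676 [0.427 0.277 0.054] circ [424. 279.] 27 rect [425. 279.] [52. 52.]
plug 1932 [0.425 0.174 0.054] circ [422. 174.] 27 rect [422. 174.] [51. 51.]
[[-0.24, -0.39, -0.6], [0.57, 0.47, -0.02], [0.28, 0.44, -0.6], [-0.09, 0.11, 0.02], [0.19, -0.72, 0.61], [-1.06, -0.64, -0.15]] [-0.05762048 -0.12248067 -0.12237192]
```

Request:
{"name": "play_rows", "arguments": {
  "steps": [
    [0, -0.04, 0.017, 0, 0, 0, 0],
    [0, -0.036, 0.016, -0.03, 0, 0, 0],
    [0, 0, 0, -0.045, 0, 0, 0],
    [0, 0, 0, -0.035, 0, 0, 0],
    [0, 0, 0, 0, 0, 0, 0]
  ]
}}

```text
time_s: 10.9
ee_pos: [0.4226, 0.1752, 0.0748]
eef_rot: [[0.999, 0.042, -0.004], [0.042, -0.999, -0.003], [-0.004, 0.003, -1.0]]
wrist_force: [-1.5, -0.5, -0.0]
opening: 0.0853
```

Request:
{"name": "play_rows", "arguments": {
  "steps": [
    [0, 0, 0, -0.035, 0, 0, 0],
    [0, 0, 0, -0.02, 0, 0, 0],
    [0, 0, 0, -0.004, 0, 0, 0],
    [0, 0, 0, 0, 0, 0, 0],
    [255, 0, 0, 0, 0, 0, 0],
    [255, 0, 0, 0, 0, 0, 0],
    [255, 0, 0, 0, 0, 0, 0],
    [255, 0, 0, 0, 0, 0, 0]
  ],
  "force": 60
}}

```text
time_s: 11.7
ee_pos: [0.4323, 0.1769, 0.0251]
eef_rot: [[0.999, 0.041, 0.01], [0.041, -0.999, -0.0], [0.01, 0.001, -1.0]]
wrist_force: [-1.0, 0.2, -3.9]
opening: 0.0511
```

```bash
python3 - <<'E'
from h import *
s=st(); c=camera('wrist'); plugs(c,s); save(c,'w7'); st()
E
```

```text
11.7 [0.4323 0.1769 0.0251] z [ 0.01 -0.   -1.  ] yaw -87.7 F [-1.03  0.15 -3.95] op 0.0511
plug 5778 [0.428 0.275 0.054] circ [424. 279.] 27 rect [425. 278.] [52. 52.]
plug 10544 [0.429 0.177 0.056] circ [436. 177.] 39 rect [430. 172.] [59. 67.]
11.75 [0.4322 0.1769 0.025 ] z [ 0.01 -0.   -1.  ] yaw -87.7 F [ 0.03  0.53 -4.38] op 0.0511
```

View pics/w7.png

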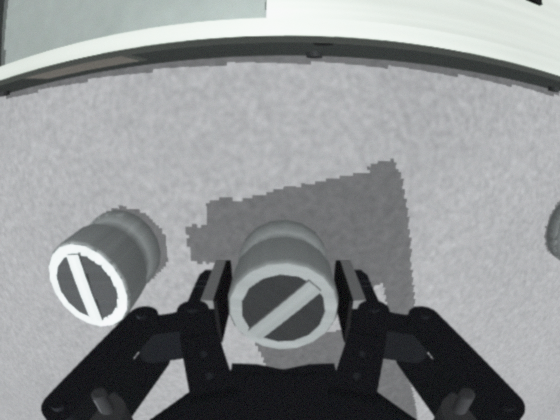

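Request:
{"name": "play_rows", "arguments": {
  "steps": [
    [255, -0.004, 0, 0.03, 0, 0.01, 0],
    [255, -0.004, 0, 0.04, 0, 0, 0],
    [255, 0, 0, 0.04, 0, 0, 0],
    [255, 0, 0, 0, 0, 0, 0],
    [255, 0, 0, 0, 0, 0, 0]
  ]
}}

```text
time_s: 12.25
ee_pos: [0.4182, 0.1756, 0.1335]
eef_rot: [[0.999, 0.041, -0.011], [0.041, -0.999, -0.002], [-0.011, 0.002, -1.0]]
wrist_force: [-1.1, -0.1, -5.2]
opening: 0.0514
```

```bash
cat >> h.py <<'E'
def weigh(n=8):
    F=[]; T=[]
    for i in range(n): c=camera('wrist'); s=state(); F.append(s['wrist_force']); T.append(s['tau'])
    print('F',np.round(np.mean(F,0),2),'sd',np.round(np.std(F,0),2),'tau',np.round(np.mean(T,0),2)); return c
E
python3 - <<'E'
from h import *
st(); c=weigh(); save(c,'w8'); st()
E
```

```text
12.25 [0.4182 0.1756 0.1335] z [-0.011 -0.002 -1.   ] yaw -87.7 F [-1.06 -0.12 -5.2 ] op 0.0514
F [ 0.03  0.04 -4.26] sd [0.45 0.59 0.58] tau [ 1.000e-02 -2.540e+01 -3.706e+01  1.000e-02  1.000e-01 -0.000e+00]
12.65 [0.4184 0.1755 0.1331] z [-0.012 -0.003 -1.   ] yaw -87.7 F [ 0.24 -0.05 -4.08] op 0.0513
```

View pics/w8.png

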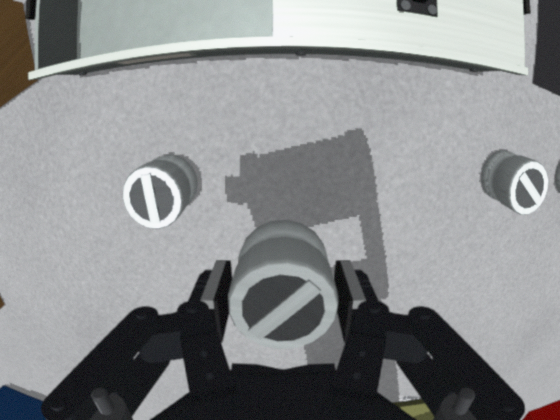

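```bash
cat >> h.py <<'E'
def held(c,s):
    W,P=wcloud(c,s)
    m=(abs(P[...,1])<.02)&(abs(P[...,0])<.03)&(P[...,2]>-.075)&(P[...,2]<0.08)
    h=np.histogram(P[m][:,2],bins=np.arange(-.08,.08,.004)); 
    print('held toolz hist',[(round(b,3),int(n)) for n,b in zip(*h) if n>30])
    top=np.nanpercentile(P[m][:,2],3); q=P[m&(P[...,2]<top+.008)]; print('top at tool z',round(top,4),'xy',np.round(q[:,:2].min(0),3),np.round(q[:,:2].max(0),3))
E
python3 - <<'E'
from h import *
s=state(); c=camera('wrist'); held(c,s)
c=camera('top');W=cloud(c); z=W[...,2]
# well rectangle from top: rim points
m=(z<0.012)&(z>-.01)&(W[...,0]>.5)&(W[...,0]<.7)&(W[...,1]>.2)&(W[...,1]<.38)
print(cv2.minAreaRect(W[m][:,:2].astype(np.float32)*1000))
m=(z<0.012)&(z>-.01)&(W[...,0]>.54)&(W[...,0]<.69)&(W[...,1]<-.09)&(W[...,1]>-.3); print(np.nanmin(W[m],0),np.nanmax(W[m],0))
m=(z<0.08)&(z>.03)&(W[...,0]>.5)&(W[...,0]<.75)&(W[...,1]<-.05)&(W[...,1]>-.35); print(cv2.minAreaRect(W[m][:,:2].astype(np.float32)*1000))
E
```

```text
held toolz hist [(np.float64(-0.036), 538), (np.float64(-0.032), 6042), (np.float64(-0.028), 379), (np.float64(-0.024), 325), (np.float64(-0.02), 306), (np.float64(-0.016), 273), (np.float64(-0.012), 255), (np.float64(-0.008), 203), (np.float64(0.004), 309), (np.float64(0.008), 533), (np.float64(0.012), 157), (np.float64(0.016), 141)]
top at tool z -0.0323 xy [-0.03 -0.02] [0.017 0.02 ]
((599.9658203125, 290.02435302734375), (199.94493103027344, 179.9069366455078), 0.016185805201530457)
[ 0.54002342 -0.29965672 -0.00621209] [ 0.68994967 -0.0902686   0.01192019]
((614.3096313476562, -186.4620819091797), (208.97763061523438, 153.00035095214844), 85.25718688964844)
```

Request:
{"name": "play_rows", "arguments": {
  "steps": [
    [255, 0.033, 0.022, 0.01, 0, 0, 0],
    [255, 0.033, 0.022, 0, 0, 0, 0],
    [255, 0.033, 0.022, 0, 0, 0, 0],
    [255, 0.033, 0.022, 0, 0, 0, 0],
    [255, 0.033, 0.022, 0, 0, 0, 0],
    [255, 0.033, 0.022, 0, 0, 0, 0],
    [255, 0.03, 0.02, 0, 0, 0, 0],
    [255, 0, 0, 0, 0, 0, 0]
  ]
}}

```text
time_s: 13.55
ee_pos: [0.6515, 0.3324, 0.1353]
eef_rot: [[0.999, 0.04, -0.021], [0.04, -0.999, -0.006], [-0.021, 0.006, -1.0]]
wrist_force: [-0.3, 0.2, -3.7]
opening: 0.0506
```

Request:
{"name": "play_rows", "arguments": {
  "steps": [
    [255, -0.001, -0.002, 0, 0.006, -0.021, 0],
    [255, 0, 0, -0.02, 0, 0, 0],
    [255, 0, 0, 0, 0, 0, 0]
  ]
}}

```text
time_s: 13.85
ee_pos: [0.649, 0.3295, 0.1124]
eef_rot: [[0.999, 0.04, -0.001], [0.04, -0.999, -0.002], [-0.001, 0.002, -1.0]]
wrist_force: [-1.3, -0.0, -5.1]
opening: 0.0509
```

```bash
python3 - <<'E'
from h import *
s=st(); c=camera('wrist'); save(c,'w9'); held(c,s); W,P=wcloud(c,s)
for (u,v) in [(283,60),(283,100),(283,200),(130,200),(500,200),(283,300),(283,330)]: print(u,v,np.round(W[v,u],3))
E
```

```text
13.85 [0.649  0.3295 0.1124] z [-0.001 -0.002 -1.   ] yaw -87.7 F [-1.29 -0.   -5.11] op 0.0509
held toolz hist [(np.float64(-0.036), 521), (np.float64(-0.032), 6035), (np.float64(-0.028), 389), (np.float64(-0.024), 317), (np.float64(-0.02), 299), (np.float64(-0.016), 283), (np.float64(-0.012), 264), (np.float64(-0.008), 199), (np.float64(0.004), 284), (np.float64(0.008), 549), (np.float64(0.012), 167), (np.float64(0.016), 143)]
top at tool z -0.0323 xy [-0.03 -0.02] [0.017 0.02 ]
283 60 [0.764 0.334 0.001]
283 100 [0.731 0.332 0.   ]
283 200 [0.648 0.329 0.004]
130 200 [ 0.642  0.47  -0.   ]
500 200 [0.676 0.168 0.069]
283 300 [0.645 0.329 0.142]
283 330 [0.626 0.328 0.142]
```

View pics/w9.png

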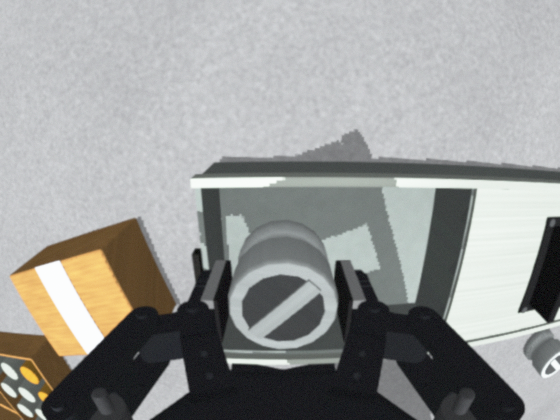

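Request:
{"name": "play_rows", "arguments": {
  "steps": [
    [255, 0, 0, -0.03, 0, 0, 0],
    [255, 0, 0, -0.03, 0, 0, 0],
    [255, 0, 0, -0.015, 0, 0, 0],
    [255, 0, 0, 0, 0, 0, 0]
  ]
}}

```text
time_s: 14.3
ee_pos: [0.6515, 0.3297, 0.0461]
eef_rot: [[0.999, 0.039, 0.012], [0.039, -0.999, 0.004], [0.012, -0.003, -1.0]]
wrist_force: [-0.5, 0.1, -4.5]
opening: 0.0513
```

Request:
{"name": "play_rows", "arguments": {
  "steps": [
    [255, -0.002, 0, -0.01, 0, 0.012, 0],
    [255, 0, 0, -0.004, 0, 0, 0],
    [255, 0, 0, 0, 0, 0, 0]
  ]
}}

```text
time_s: 14.6
ee_pos: [0.6513, 0.3303, 0.0357]
eef_rot: [[0.999, 0.039, 0.005], [0.039, -0.999, 0.006], [0.005, -0.006, -1.0]]
wrist_force: [0.2, 0.7, -2.8]
opening: 0.0506
```

Request:
{"name": "play_rows", "arguments": {
  "steps": [
    [255, 0, 0, -0.004, 0, 0, 0],
    [255, 0, 0, -0.002, 0, 0, 0],
    [255, 0, 0, 0, 0, 0, 0]
  ]
}}

```text
time_s: 14.9
ee_pos: [0.6528, 0.331, 0.0317]
eef_rot: [[0.999, 0.039, 0.008], [0.039, -0.999, 0.007], [0.009, -0.007, -1.0]]
wrist_force: [-0.2, 0.3, -3.7]
opening: 0.0509
```

Request:
{"name": "play_rows", "arguments": {
  "steps": [
    [255, 0, 0, -0.002, 0, 0, 0],
    [70, 0, 0, 0, 0, 0, 0],
    [70, 0, 0, 0, 0, 0, 0],
    [70, 0, 0, 0, 0, 0, 0]
  ]
}}

```text
time_s: 15.3
ee_pos: [0.6552, 0.3321, 0.0332]
eef_rot: [[0.999, 0.039, 0.014], [0.039, -0.999, 0.01], [0.014, -0.009, -1.0]]
wrist_force: [0.0, -0.3, 0.0]
opening: 0.062
```

Request:
{"name": "play_rows", "arguments": {
  "steps": [
    [70, 0, 0, 0.02, 0, 0, 0],
    [70, 0, 0, 0.04, 0, 0, 0],
    [0, 0, 0, 0.05, 0, 0, 0],
    [0, 0, 0, 0, 0, 0, 0]
  ]
}}

```text
time_s: 15.7
ee_pos: [0.6553, 0.3321, 0.1522]
eef_rot: [[0.999, 0.039, 0.016], [0.039, -0.999, 0.011], [0.017, -0.01, -1.0]]
wrist_force: [1.1, 0.0, 1.6]
opening: 0.0853
```

```bash
python3 - <<'E'
from h import *
s=st(); c=camera('wrist'); save(c,'w10'); plugs(c,s)
E
```

```text
15.7 [0.6553 0.3321 0.1522] z [ 0.016  0.011 -1.   ] yaw -87.7 F [1.08 0.   1.6 ] op 0.0853
plug 555 [ 0.453 -0.044  0.053] circ [449. -49.] 27 rect [449. -49.] [52. 51.]
```

View pics/w10.png

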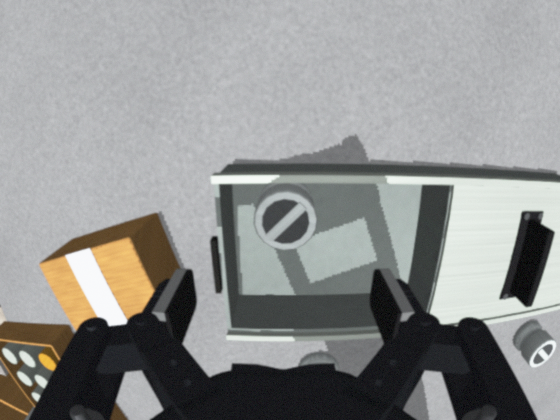

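Request:
{"name": "play_rows", "arguments": {
  "steps": [
    [0, -0.046, -0.0105, 0, -0.011, 0.016, 0],
    [0, -0.046, -0.0105, 0, 0, 0, 0],
    [0, -0.046, -0.0105, 0, 0, 0, 0],
    [0, -0.046, -0.0105, 0, 0, 0, 0],
    [0, -0.046, -0.0105, -0.02, 0, 0, 0],
    [0, 0, 0, -0.04, 0, 0, 0],
    [0, 0, 0, -0.02, 0, 0, 0],
    [0, 0, 0, 0, 0, 0, 0]
  ]
}}

```text
time_s: 16.55
ee_pos: [0.4178, 0.2768, 0.0715]
eef_rot: [[0.999, 0.039, 0.002], [0.039, -0.999, 0.001], [0.002, -0.001, -1.0]]
wrist_force: [-0.3, -0.2, 0.4]
opening: 0.0851
```

```bash
python3 - <<'E'
from h import *
s=st(); c=camera('wrist'); save(c,'w11'); plugs(c,s)
E
```

```text
16.55 [0.4178 0.2768 0.0715] z [ 0.002  0.001 -1.   ] yaw -87.8 F [-0.31 -0.23  0.39] op 0.0851
plug 6062 [0.427 0.279 0.054] circ [424. 280.] 27 rect [424. 280.] [53. 52.]
```

Request:
{"name": "play_rows", "arguments": {
  "steps": [
    [0, 0.004, 0.003, -0.035, 0, 0, 0],
    [0, 0, 0, -0.018, 0, 0, 0],
    [0, 0, 0, -0.006, 0, 0, 0],
    [255, 0, 0, -0.004, 0, 0, 0],
    [255, -0.002, 0, -0.002, 0, 0, 0],
    [255, 0, 0, 0, 0, 0, 0],
    [255, 0, 0, 0, 0, 0, 0],
    [255, 0, 0, 0, 0, 0, 0]
  ]
}}

```text
time_s: 17.4
ee_pos: [0.4306, 0.2849, 0.018]
eef_rot: [[0.999, 0.038, 0.021], [0.038, -0.999, 0.011], [0.021, -0.01, -1.0]]
wrist_force: [-0.5, -0.1, -1.4]
opening: 0.0519
```

Request:
{"name": "play_rows", "arguments": {
  "steps": [
    [255, 0, 0, 0.03, 0, 0, 0],
    [255, 0, 0, 0.04, 0, 0, 0],
    [255, 0, 0, 0.05, 0, 0, 0],
    [255, 0, 0, 0.01, 0, 0, 0],
    [255, 0, 0, 0, 0, 0, 0]
  ]
}}

```text
time_s: 17.9
ee_pos: [0.4274, 0.2834, 0.1512]
eef_rot: [[0.999, 0.038, 0.017], [0.038, -0.999, 0.009], [0.017, -0.008, -1.0]]
wrist_force: [-0.4, 0.1, -2.0]
opening: 0.0514
```

```bash
python3 - <<'E'
from h import *
s=st(); c=camera('wrist'); save(c,'w12'); held(c,s); weigh(); plugs(c,s)
E
```

```text
17.9 [0.4274 0.2834 0.1512] z [ 0.017  0.009 -1.   ] yaw -87.8 F [-0.37  0.06 -2.  ] op 0.0514
held toolz hist [(np.float64(-0.044), 1268), (np.float64(-0.04), 6638), (np.float64(-0.036), 412), (np.float64(-0.032), 342), (np.float64(-0.028), 339), (np.float64(-0.024), 294), (np.float64(-0.02), 281), (np.float64(-0.016), 194), (np.float64(-0.004), 377), (np.float64(0.0), 530), (np.float64(0.004), 163), (np.float64(0.008), 147)]
top at tool z -0.0408 xy [-0.03 -0.02] [0.022 0.02 ]
F [ 0.25 -0.04 -1.64] sd [0.21 0.47 0.44] tau [ 1.000e-02 -2.983e+01 -3.623e+01  0.000e+00 -5.000e-02  0.000e+00]
```

View pics/w12.png

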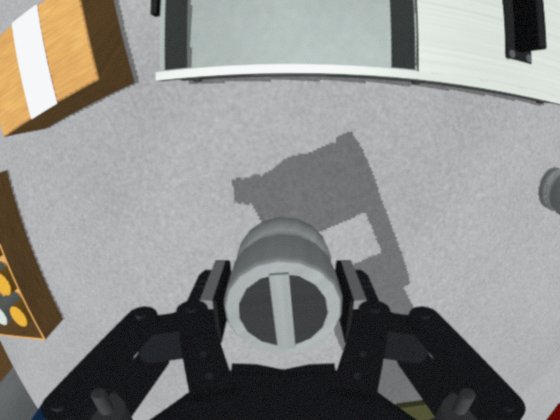

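Request:
{"name": "play_rows", "arguments": {
  "steps": [
    [255, 0.0206, -0.039, 0, -0.009, 0.017, -0.015],
    [255, 0.0206, -0.039, 0, 0, 0, -0.015],
    [255, 0.0206, -0.039, 0, 0, 0, -0.015],
    [255, 0.0206, -0.039, 0, 0, 0, -0.015],
    [255, 0.0206, -0.039, 0, 0, 0, -0.015],
    [255, 0.0206, -0.039, 0, 0, 0, -0.015],
    [255, 0.0206, -0.039, 0, 0, 0, -0.015],
    [255, 0.0206, -0.039, 0, 0, 0, -0.015]
  ]
}}

```text
time_s: 19.15
ee_pos: [0.5917, -0.0367, 0.1438]
eef_rot: [[0.997, -0.076, -0.011], [-0.076, -0.997, -0.0], [-0.011, 0.001, -1.0]]
wrist_force: [0.4, 0.1, -0.9]
opening: 0.0516
```

Request:
{"name": "play_rows", "arguments": {
  "steps": [
    [255, 0.02, -0.039, 0, 0, 0, 0],
    [255, 0.02, -0.035, 0, 0, 0, 0],
    [255, 0.01, -0.02, 0, 0, 0, 0],
    [255, 0, 0, 0, 0, 0, 0]
  ]
}}

```text
time_s: 19.55
ee_pos: [0.6443, -0.1406, 0.1407]
eef_rot: [[0.996, -0.083, -0.013], [-0.083, -0.997, -0.001], [-0.013, 0.002, -1.0]]
wrist_force: [0.2, 0.6, -1.4]
opening: 0.0514
```

```bash
python3 - <<'E'
from h import *
s=st(); c=camera('wrist'); save(c,'w13'); held(c,s); W,P=wcloud(c,s)
z=W[...,2]; m=(z>.03)&(z<.075)&(W[...,0]>.5)&(W[...,0]<.75)&(W[...,1]<-.04)&(W[...,1]>-.35); print('rim',cv2.minAreaRect(W[m][:,:2].astype(np.float32)*1000))
E
```

```text
19.55 [ 0.6443 -0.1406  0.1407] z [-0.013 -0.001 -1.   ] yaw -94.7 F [ 0.19  0.6  -1.37] op 0.0514
held toolz hist [(np.float64(-0.044), 1149), (np.float64(-0.04), 6725), (np.float64(-0.036), 411), (np.float64(-0.032), 367), (np.float64(-0.028), 321), (np.float64(-0.024), 299), (np.float64(-0.02), 283), (np.float64(-0.016), 191), (np.float64(-0.004), 338), (np.float64(0.0), 561), (np.float64(0.004), 170), (np.float64(0.008), 143)]
top at tool z -0.0408 xy [-0.03 -0.02] [0.022 0.02 ]
rim ((615.5717163085938, -187.95626831054688), (209.56008911132812, 150.6677703857422), 85.31300354003906)
```

View pics/w13.png

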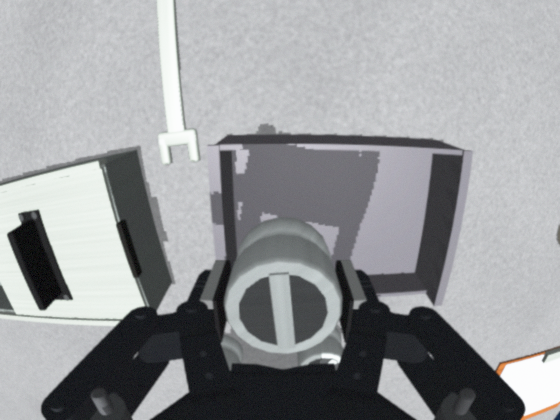

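Request:
{"name": "play_rows", "arguments": {
  "steps": [
    [255, 0.009, -0.007, 0, 0, -0.013, 0],
    [255, 0, 0, -0.04, 0, 0, 0],
    [255, 0, 0, -0.035, 0, 0, 0],
    [255, 0, 0, 0, 0, 0, 0]
  ]
}}

```text
time_s: 20.0
ee_pos: [0.6542, -0.1441, 0.0649]
eef_rot: [[0.997, -0.078, 0.004], [-0.078, -0.997, -0.0], [0.004, -0.0, -1.0]]
wrist_force: [-0.1, 0.3, -2.2]
opening: 0.0516
```

Request:
{"name": "play_rows", "arguments": {
  "steps": [
    [255, 0, 0, -0.025, 0, 0, 0],
    [255, 0, 0, -0.01, 0, 0, 0],
    [255, 0, 0, 0, 0, 0, 0]
  ]
}}

```text
time_s: 20.3
ee_pos: [0.6561, -0.1424, 0.0327]
eef_rot: [[0.997, -0.075, 0.008], [-0.075, -0.997, -0.001], [0.008, 0.0, -1.0]]
wrist_force: [-0.1, -0.1, -1.0]
opening: 0.0515
```

Request:
{"name": "play_rows", "arguments": {
  "steps": [
    [255, -0.001, -0.008, -0.006, 0, 0.006, 0],
    [255, 0, 0, -0.006, 0, 0, 0],
    [255, 0, 0, -0.002, 0, 0, 0],
    [255, 0, 0, 0, 0, 0, 0]
  ]
}}

```text
time_s: 20.7
ee_pos: [0.6584, -0.1517, 0.0235]
eef_rot: [[0.997, -0.075, 0.009], [-0.075, -0.997, -0.003], [0.009, 0.003, -1.0]]
wrist_force: [0.8, -0.3, -1.2]
opening: 0.0514
```

Request:
{"name": "play_rows", "arguments": {
  "steps": [
    [70, 0, 0, -0.001, 0, 0, 0],
    [70, 0, 0, 0, 0, 0, 0],
    [70, 0, 0, 0, 0, 0, 0],
    [70, 0, 0, 0.02, 0, 0, 0],
    [70, 0, 0, 0.04, 0, 0, 0],
    [0, 0, 0, 0.05, 0, 0, 0],
    [0, 0, 0, 0.01, 0, 0, 0],
    [0, 0, 0, 0, 0, 0, 0]
  ]
}}

```text
time_s: 21.5
ee_pos: [0.6581, -0.1515, 0.1479]
eef_rot: [[0.997, -0.075, 0.01], [-0.075, -0.997, -0.003], [0.01, 0.003, -1.0]]
wrist_force: [-0.0, 0.2, 0.4]
opening: 0.0851
```

```bash
python3 - <<'E'
from h import *
s=st(); c=camera('wrist'); save(c,'w14'); plugs(c,s); c=camera('top'); plugs(c); save(c,'top14')
E
```

```text
21.5 [ 0.6581 -0.1515  0.1479] z [ 0.01  -0.003 -1.   ] yaw -94.3 F [-0.01  0.22  0.43] op 0.0851
plug 193 [ 0.482 -0.166  0.05 ] circ [ 473. -167.] 22 rect [ 479. -166.] [13. 44.]
plug 114 [ 0.472 -0.058  0.051] circ [471. -58.] 12 rect [470. -58.] [24.  9.]
plug 111 [ 0.453 -0.035  0.054] circ [451. -41.] 24 rect [454. -34.] [20. 48.]
```

View pics/w14.png

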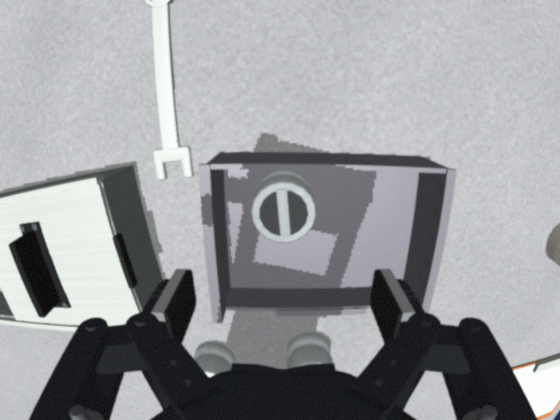

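Request:
{"name": "play_rows", "arguments": {
  "steps": [
    [0, -0.0395, -0.003, 0, 0.003, 0.01, 0],
    [0, -0.0395, -0.003, 0, 0, 0, 0],
    [0, -0.0395, -0.003, 0, 0, 0, 0],
    [0, -0.0395, -0.003, 0, 0, 0, 0],
    [0, -0.0395, -0.003, 0, 0, 0, 0],
    [0, 0, 0, -0.04, 0, 0, 0],
    [0, 0, 0, -0.03, 0, 0, 0],
    [0, 0, 0, 0, 0, 0, 0]
  ]
}}

```text
time_s: 22.4
ee_pos: [0.4445, -0.1626, 0.0588]
eef_rot: [[0.997, -0.074, -0.021], [-0.074, -0.997, 0.008], [-0.022, -0.006, -1.0]]
wrist_force: [-0.2, 0.1, -0.1]
opening: 0.0854
```

```bash
python3 - <<'E'
from h import *
s=st(); c=camera('wrist'); save(c,'w15'); plugs(c,s)
E
```

```text
22.4 [ 0.4445 -0.1626  0.0588] z [-0.021  0.008 -1.   ] yaw -94.3 F [-0.23  0.14 -0.14] op 0.0854
plug 7162 [ 0.461 -0.168  0.055] circ [ 458. -168.] 27 rect [ 459. -168.] [52. 51.]
plug 4368 [ 0.451 -0.055  0.054] circ [449. -51.] 27 rect [449. -51.] [52. 52.]
```

Request:
{"name": "play_rows", "arguments": {
  "steps": [
    [0, 0.012, -0.005, 0, -0.008, -0.021, 0],
    [0, 0, 0, -0.025, 0, 0, 0],
    [0, 0, 0, -0.015, 0, 0, 0],
    [0, 0, 0, -0.004, 0, 0, 0],
    [255, -0.001, 0, -0.003, 0, 0, 0],
    [255, -0.001, 0, -0.002, 0, 0, 0],
    [255, 0, 0, -0.001, 0, 0, 0],
    [255, 0, 0, 0, 0, 0, 0]
  ]
}}

```text
time_s: 23.25
ee_pos: [0.4673, -0.1725, 0.018]
eef_rot: [[0.997, -0.072, 0.02], [-0.072, -0.997, -0.009], [0.02, 0.008, -1.0]]
wrist_force: [-0.1, -0.7, -1.6]
opening: 0.0516
```

Request:
{"name": "play_rows", "arguments": {
  "steps": [
    [255, 0, 0, 0.03, 0, 0, 0],
    [255, 0, 0, 0.04, 0, 0, 0],
    [255, 0, 0, 0.05, 0, 0, 0],
    [255, 0, 0, 0.015, 0, 0, 0],
    [255, 0, 0, 0, 0, 0, 0]
  ]
}}

```text
time_s: 23.75
ee_pos: [0.4644, -0.1712, 0.1569]
eef_rot: [[0.997, -0.072, 0.017], [-0.072, -0.997, -0.008], [0.017, 0.007, -1.0]]
wrist_force: [1.1, 0.4, -1.8]
opening: 0.0519
```

```bash
python3 - <<'E'
from h import *
s=st(); c=camera('wrist'); save(c,'w16'); held(c,s); weigh(); plugs(c,s)
E
```

```text
23.75 [ 0.4644 -0.1712  0.1569] z [ 0.017 -0.008 -1.   ] yaw -94.2 F [ 1.07  0.4  -1.75] op 0.0519
held toolz hist [(np.float64(-0.044), 38), (np.float64(-0.04), 7005), (np.float64(-0.036), 672), (np.float64(-0.032), 363), (np.float64(-0.028), 325), (np.float64(-0.024), 311), (np.float64(-0.02), 284), (np.float64(-0.016), 265), (np.float64(-0.004), 193), (np.float64(0.0), 615), (np.float64(0.004), 222), (np.float64(0.008), 159), (np.float64(0.012), 56)]
top at tool z -0.0394 xy [-0.03 -0.02] [0.019 0.02 ]
F [-0.32 -0.03 -1.74] sd [0.34 0.34 0.75] tau [ 1.000e-02 -2.790e+01 -3.655e+01 -0.000e+00 -4.000e-02 -0.000e+00]
plug 2330 [ 0.45  -0.053  0.054] circ [449. -50.] 27 rect [449. -50.] [52. 51.]
```

View pics/w16.png

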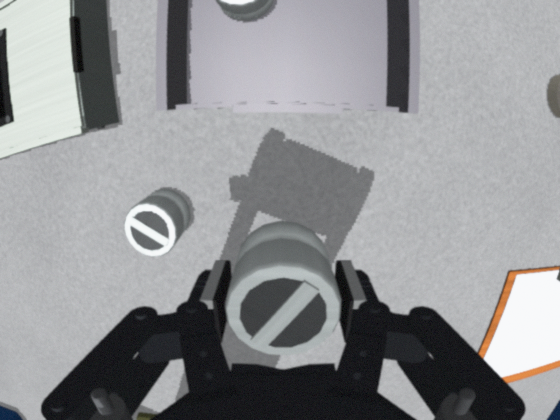

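Request:
{"name": "play_rows", "arguments": {
  "steps": [
    [255, 0.04, -0.018, 0, 0.008, 0.017, 0],
    [255, 0.04, -0.018, 0, 0, 0, 0],
    [255, 0.04, -0.018, 0, 0, 0, 0],
    [255, 0, 0, 0, 0, 0, 0],
    [255, 0, 0, 0, 0, 0, 0]
  ]
}}

```text
time_s: 24.7
ee_pos: [0.5815, -0.2236, 0.1438]
eef_rot: [[0.997, -0.072, -0.02], [-0.072, -0.997, 0.01], [-0.021, -0.008, -1.0]]
wrist_force: [-1.0, -0.1, -1.9]
opening: 0.0514
```

```bash
python3 - <<'E'
from h import *
s=st(); c=camera('wrist'); save(c,'w17'); held(c,s)
E
```

```text
24.7 [ 0.5815 -0.2236  0.1438] z [-0.02  0.01 -1.  ] yaw -94.1 F [-0.96 -0.07 -1.92] op 0.0514
held toolz hist [(np.float64(-0.04), 6965), (np.float64(-0.036), 717), (np.float64(-0.032), 350), (np.float64(-0.028), 330), (np.float64(-0.024), 303), (np.float64(-0.02), 291), (np.float64(-0.016), 273), (np.float64(-0.004), 183), (np.float64(0.0), 611), (np.float64(0.004), 225), (np.float64(0.008), 167), (np.float64(0.012), 54)]
top at tool z -0.0393 xy [-0.03 -0.02] [0.019 0.02 ]
```

View pics/w17.png

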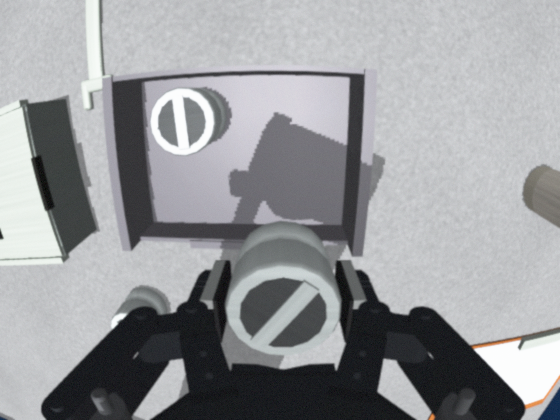

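Request:
{"name": "play_rows", "arguments": {
  "steps": [
    [255, 0.007, -0.001, 0, -0.01, -0.02, 0],
    [255, 0, 0, -0.04, 0, 0, 0],
    [255, 0, 0, -0.035, 0, 0, 0],
    [255, 0, 0, 0, 0, 0, 0]
  ]
}}

```text
time_s: 25.15
ee_pos: [0.5879, -0.2237, 0.0708]
eef_rot: [[0.997, -0.072, 0.009], [-0.072, -0.997, -0.005], [0.01, 0.004, -1.0]]
wrist_force: [-0.2, 0.3, -1.9]
opening: 0.0515
```

Request:
{"name": "play_rows", "arguments": {
  "steps": [
    [255, 0, 0, -0.025, 0, 0, 0],
    [255, 0, 0, -0.012, 0, 0, 0],
    [255, 0, 0, 0, 0, 0, 0]
  ]
}}

```text
time_s: 25.45
ee_pos: [0.589, -0.2237, 0.0381]
eef_rot: [[0.997, -0.072, 0.016], [-0.072, -0.997, -0.008], [0.016, 0.006, -1.0]]
wrist_force: [-0.5, -0.6, -1.7]
opening: 0.0516
```

Request:
{"name": "play_rows", "arguments": {
  "steps": [
    [255, 0, 0, -0.008, 0.008, 0.016, 0],
    [255, 0, 0, -0.007, 0, 0, 0],
    [255, 0, 0, -0.004, 0, 0, 0],
    [255, 0, 0, 0, 0, 0, 0]
  ]
}}

```text
time_s: 25.85
ee_pos: [0.5922, -0.2252, 0.0235]
eef_rot: [[0.997, -0.072, 0.006], [-0.072, -0.997, -0.003], [0.006, 0.002, -1.0]]
wrist_force: [0.9, 0.7, -1.2]
opening: 0.0515
```

Request:
{"name": "play_rows", "arguments": {
  "steps": [
    [70, 0, 0, -0.002, 0, 0, 0],
    [70, 0, 0, 0, 0, 0, 0],
    [70, 0, 0, 0, 0, 0, 0],
    [70, 0, 0, 0.02, 0, 0, 0],
    [70, 0, 0, 0.04, 0, 0, 0],
    [0, 0, 0, 0.05, 0, 0, 0],
    [0, 0, 0, 0.01, 0, 0, 0],
    [0, 0, 0, 0, 0, 0, 0]
  ]
}}

```text
time_s: 26.65
ee_pos: [0.592, -0.2251, 0.1467]
eef_rot: [[0.997, -0.072, 0.007], [-0.072, -0.997, -0.003], [0.007, 0.003, -1.0]]
wrist_force: [-0.2, -0.0, -0.9]
opening: 0.0852
```

```bash
python3 - <<'E'
from h import *
s=st(); c=camera('wrist'); save(c,'w18'); plugs(c,s)
E
```

```text
26.65 [ 0.592  -0.2251  0.1467] z [ 0.007 -0.003 -1.   ] yaw -94.1 F [-0.22 -0.01 -0.86] op 0.0852
plug 566 [ 0.486 -0.035  0.053] circ [481. -30.] 24 rect [485. -31.] [46. 25.]
```

View pics/w18.png

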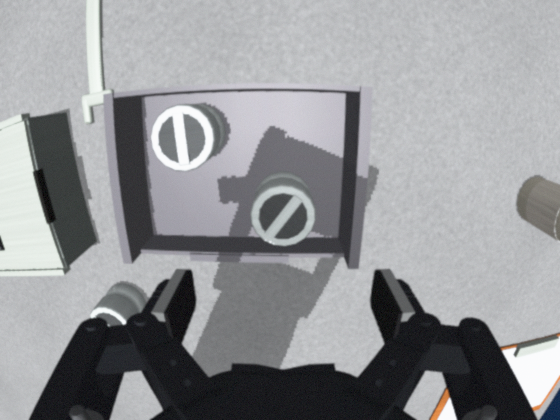

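Request:
{"name": "play_rows", "arguments": {
  "steps": [
    [0, -0.026, 0.036, 0, 0.003, 0.007, 0.02],
    [0, -0.026, 0.036, 0, 0, 0, 0.02],
    [0, -0.026, 0.036, 0, 0, 0, 0.02],
    [0, -0.026, 0.036, 0, 0, 0, 0.02],
    [0, -0.026, 0.036, 0, 0, 0, 0],
    [0, 0, 0, 0, 0, 0, 0]
  ]
}}

```text
time_s: 27.3
ee_pos: [0.4519, -0.0398, 0.1341]
eef_rot: [[1.0, 0.008, -0.016], [0.008, -1.0, 0.005], [-0.016, -0.005, -1.0]]
wrist_force: [1.3, 0.2, -1.0]
opening: 0.0853
```

```bash
python3 - <<'E'
from h import *
s=st(); c=camera('wrist'); save(c,'w19'); plugs(c,s)
E
```

```text
27.3 [ 0.4519 -0.0398  0.1341] z [-0.016  0.005 -1.   ] yaw -89.6 F [ 1.27  0.18 -1.02] op 0.0853
plug 3730 [ 0.471 -0.029  0.055] circ [469. -29.] 27 rect [470. -29.] [52. 52.]
```

View pics/w19.png

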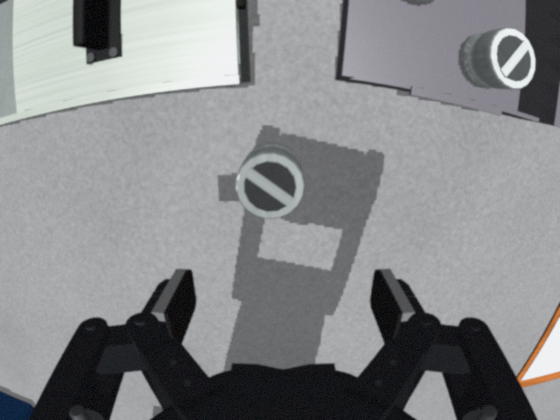

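Request:
{"name": "play_rows", "arguments": {
  "steps": [
    [0, 0.017, 0.01, 0, -0.005, -0.016, 0.03],
    [0, 0, 0, -0.04, 0, 0, 0],
    [0, 0, 0, -0.03, 0, 0, 0],
    [0, 0, 0, 0, 0, 0, 0]
  ]
}}

```text
time_s: 27.75
ee_pos: [0.4724, -0.0329, 0.0611]
eef_rot: [[0.999, 0.037, 0.003], [0.037, -0.999, -0.003], [0.003, 0.003, -1.0]]
wrist_force: [-1.2, 0.1, -1.3]
opening: 0.0855
```

```bash
python3 - <<'E'
from h import *
s=st(); c=camera('wrist'); plugs(c,s)
E
```

```text
27.75 [ 0.4724 -0.0329  0.0611] z [ 0.003 -0.003 -1.   ] yaw -87.9 F [-1.15  0.05 -1.29] op 0.0855
plug 6360 [ 0.473 -0.029  0.054] circ [469. -29.] 27 rect [470. -29.] [52. 52.]
```

Request:
{"name": "play_rows", "arguments": {
  "steps": [
    [0, -0.005, 0.004, -0.03, 0, 0, 0],
    [0, -0.001, 0, -0.012, 0, 0, 0],
    [0, -0.001, 0, -0.004, 0, 0, 0],
    [255, -0.001, 0, -0.003, 0, 0, 0],
    [255, -0.001, 0, -0.002, 0, 0, 0],
    [255, 0, 0, -0.001, 0, 0, 0],
    [255, 0, 0, 0, 0, 0, 0]
  ]
}}

```text
time_s: 28.5
ee_pos: [0.4731, -0.0327, 0.0183]
eef_rot: [[0.999, 0.034, 0.02], [0.034, -0.999, -0.007], [0.02, 0.007, -1.0]]
wrist_force: [-0.4, 0.4, -2.3]
opening: 0.0512
```

Request:
{"name": "play_rows", "arguments": {
  "steps": [
    [255, 0, 0, 0.03, 0, 0, 0],
    [255, 0, 0, 0.04, 0, 0, 0],
    [255, 0, 0, 0.05, 0, 0, 0],
    [255, 0, 0, 0.015, 0, 0, 0],
    [255, 0, 0, 0, 0, 0, 0]
  ]
}}

```text
time_s: 29.0
ee_pos: [0.4703, -0.0323, 0.1579]
eef_rot: [[0.999, 0.034, 0.017], [0.035, -0.999, -0.006], [0.017, 0.007, -1.0]]
wrist_force: [-0.7, -0.0, -1.2]
opening: 0.0516
```

```bash
python3 - <<'E'
from h import *
s=st(); c=camera('wrist'); save(c,'w20'); held(c,s); weigh(10)
E
```

```text
29.0 [ 0.4703 -0.0323  0.1579] z [ 0.017 -0.006 -1.   ] yaw -88.0 F [-0.68 -0.01 -1.2 ] op 0.0516
held toolz hist [(np.float64(-0.04), 7425), (np.float64(-0.036), 826), (np.float64(-0.032), 331), (np.float64(-0.028), 318), (np.float64(-0.024), 292), (np.float64(-0.02), 278), (np.float64(-0.016), 262), (np.float64(-0.012), 39), (np.float64(-0.004), 119), (np.float64(0.0), 578), (np.float64(0.004), 251), (np.float64(0.008), 146), (np.float64(0.012), 55)]
top at tool z -0.0391 xy [-0.027 -0.02 ] [0.025 0.02 ]
F [-0.07 -0.03 -1.45] sd [0.33 0.62 0.47] tau [ 1.000e-02 -2.518e+01 -3.659e+01 -1.000e-02 -4.000e-02 -0.000e+00]
```

View pics/w20.png

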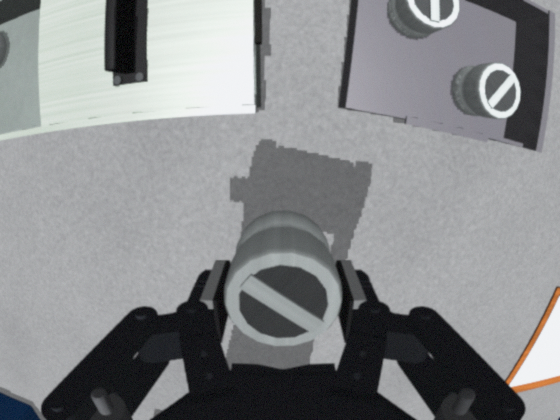

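Request:
{"name": "play_rows", "arguments": {
  "steps": [
    [255, 0.03, -0.027, 0, 0.006, 0.017, -0.03],
    [255, 0.03, -0.027, 0, 0, 0, -0.03],
    [255, 0.03, -0.027, 0, 0, 0, -0.03],
    [255, 0.03, -0.027, 0, 0, 0, -0.02],
    [255, 0, 0, 0, 0, 0, 0],
    [255, 0, 0, 0, 0, 0, 0]
  ]
}}

```text
time_s: 30.15
ee_pos: [0.5908, -0.1434, 0.1501]
eef_rot: [[0.997, -0.078, -0.012], [-0.078, -0.997, 0.004], [-0.012, -0.003, -1.0]]
wrist_force: [0.4, 0.3, -1.6]
opening: 0.0515
```

```bash
python3 - <<'E'
from h import *
s=st(); c=camera('wrist'); save(c,'w21'); held(c,s); W,P=wcloud(c,s)
z=W[...,2]; m=((z>.05)&(z<.068)&(W[...,0]>.53)&(W[...,0]<.7)&(W[...,1]<-.07)&(W[...,1]>-.3)&~((abs(P[...,0])<.05)&(abs(P[...,1])<.06)&(P[...,2]<.03))).astype(np.uint8)
k,L=cv2.connectedComponents(m)
for i in range(1,k):
    p=W[L==i]
    if len(p)>200: print(len(p),np.round(p.mean(0),3),cv2.minAreaRect(p[:,:2].astype(np.float32)*1000))
E
```

```text
30.15 [ 0.5908 -0.1434  0.1501] z [-0.012  0.004 -1.   ] yaw -94.5 F [ 0.42  0.28 -1.64] op 0.0515
held toolz hist [(np.float64(-0.04), 7392), (np.float64(-0.036), 856), (np.float64(-0.032), 357), (np.float64(-0.028), 313), (np.float64(-0.024), 292), (np.float64(-0.02), 272), (np.float64(-0.016), 256), (np.float64(-0.012), 48), (np.float64(-0.004), 113), (np.float64(0.0), 577), (np.float64(0.004), 251), (np.float64(0.008), 147), (np.float64(0.012), 65)]
top at tool z -0.039 xy [-0.027 -0.02 ] [0.025 0.02 ]
6698 [ 0.636 -0.188  0.06 ] ((616.3262939453125, -188.0022430419922), (209.34263610839844, 148.63157653808594), 85.3404769897461)
3762 [ 0.654 -0.152  0.059] ((653.3123779296875, -151.86935424804688), (52.12997055053711, 51.96980285644531), 79.6168212890625)
2960 [ 0.587 -0.223  0.058] ((584.9445190429688, -224.1958770751953), (52.01260757446289, 52.11359405517578), 74.45951843261719)
```

View pics/w21.png

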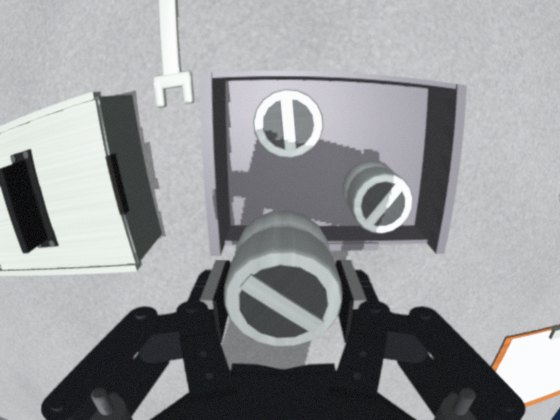

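Request:
{"name": "play_rows", "arguments": {
  "steps": [
    [255, -0.009, 0, 0, -0.004, -0.012, 0],
    [255, 0, 0, -0.04, 0, 0, 0],
    [255, 0, 0, -0.04, 0, 0, 0],
    [255, 0, 0, 0, 0, 0, 0]
  ]
}}

```text
time_s: 30.6
ee_pos: [0.5783, -0.1405, 0.0713]
eef_rot: [[0.997, -0.075, 0.006], [-0.075, -0.997, -0.002], [0.007, 0.002, -1.0]]
wrist_force: [-1.3, 1.5, -2.9]
opening: 0.0513
```

Request:
{"name": "play_rows", "arguments": {
  "steps": [
    [255, 0, 0, -0.025, 0, 0, 0],
    [255, 0, 0, -0.012, 0, 0, 0],
    [255, 0, 0, 0, 0, 0, 0]
  ]
}}

```text
time_s: 30.9
ee_pos: [0.579, -0.1395, 0.039]
eef_rot: [[0.997, -0.073, 0.013], [-0.072, -0.997, -0.004], [0.013, 0.004, -1.0]]
wrist_force: [-0.3, 0.1, -1.6]
opening: 0.0516
```

Request:
{"name": "play_rows", "arguments": {
  "steps": [
    [255, 0.003, -0.004, -0.008, 0.004, 0.013, 0],
    [255, 0, 0, -0.007, 0, 0, 0],
    [255, 0, 0, -0.004, 0, 0, 0],
    [255, 0, 0, 0, 0, 0, 0]
  ]
}}

```text
time_s: 31.3
ee_pos: [0.5849, -0.1447, 0.0239]
eef_rot: [[0.997, -0.072, 0.005], [-0.072, -0.997, -0.003], [0.005, 0.002, -1.0]]
wrist_force: [0.5, 0.9, -0.6]
opening: 0.0514
```

Request:
{"name": "play_rows", "arguments": {
  "steps": [
    [70, 0, 0, -0.002, 0, 0, 0],
    [70, 0, 0, 0, 0, 0, 0],
    [70, 0, 0, 0, 0, 0, 0],
    [70, 0, 0, 0.02, 0, 0, 0],
    [70, 0, 0, 0.04, 0, 0, 0],
    [0, 0, 0, 0.05, 0, 0, 0],
    [0, 0, 0, 0.02, 0, 0, 0],
    [0, 0, 0, 0, 0, 0, 0]
  ]
}}

```text
time_s: 32.1
ee_pos: [0.5842, -0.1444, 0.1571]
eef_rot: [[0.997, -0.072, 0.005], [-0.072, -0.997, -0.002], [0.005, 0.002, -1.0]]
wrist_force: [0.4, -0.4, -0.5]
opening: 0.0853
```

```bash
python3 - <<'E'
from h import *
s=st(); c=camera('wrist'); save(c,'w22'); c=camera('side'); save(c,'side22')
print([(np.round(d['rect']),round(d['confidence'],2)) for d in search_frame(c,'plug_a')])
E
```

```text
32.1 [ 0.5842 -0.1444  0.1571] z [ 0.005 -0.002 -1.   ] yaw -94.1 F [ 0.39 -0.43 -0.49] op 0.0853
[(array([242., 178., 256., 197.]), 0.68), (array([251., 189., 263., 206.]), 0.66), (array([308., 275., 325., 297.]), 0.62), (array([232., 196., 247., 206.]), 0.46)]
```

View pics/w22.png

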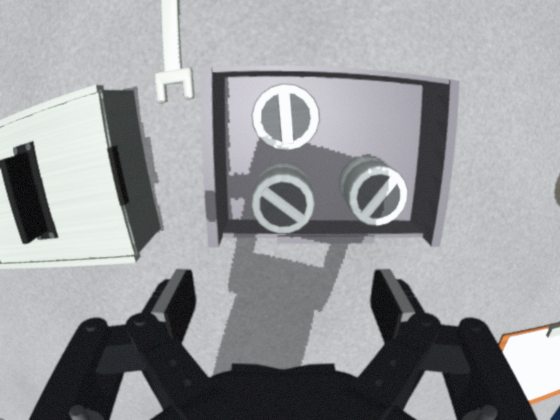

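View pics/side22.png

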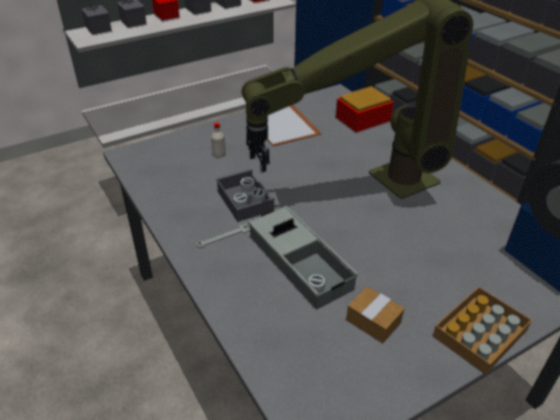

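Request:
{"name": "play_rows", "arguments": {
  "steps": [
    [255, 0.008, 0.04, 0, 0.002, 0.005, 0.03],
    [255, 0.008, 0.04, 0, 0, 0, 0.03],
    [255, 0.008, 0.04, 0, 0, 0, 0.03],
    [255, 0.007, 0.04, 0, 0, 0, 0.03],
    [255, 0, 0.032, 0, 0, 0, 0],
    [255, 0, 0, 0, 0, 0, 0],
    [255, 0, 0, -0.02, 0, 0, 0],
    [255, 0, 0, 0, 0, 0, 0]
  ]
}}

```text
time_s: 33.05
ee_pos: [0.6014, 0.0549, 0.1089]
eef_rot: [[0.998, 0.05, -0.042], [0.05, -0.999, 0.002], [-0.041, -0.004, -0.999]]
wrist_force: [-0.4, 0.1, -1.3]
opening: 0.0
```

Request:
{"name": "play_rows", "arguments": {
  "steps": [
    [255, 0.01, -0.002, 0, -0.002, -0.042, 0],
    [255, 0, 0, -0.02, 0, 0, 0],
    [255, 0, 0, -0.012, 0, 0, 0],
    [255, 0, 0, -0.005, 0, 0, 0],
    [255, 0, 0, 0, 0, 0, 0]
  ]
}}

```text
time_s: 33.55
ee_pos: [0.6092, 0.0491, 0.0668]
eef_rot: [[0.999, 0.046, -0.006], [0.046, -0.999, -0.001], [-0.006, 0.001, -1.0]]
wrist_force: [0.6, -0.4, -0.7]
opening: -0.0003
```

Request:
{"name": "play_rows", "arguments": {
  "steps": [
    [255, 0.003, 0.015, 0, 0, 0, 0],
    [255, 0, 0.015, 0, 0, 0, 0],
    [255, 0, 0.02, 0, 0, 0, 0],
    [255, -0.001, 0.02, 0, 0, 0, 0],
    [255, -0.001, 0.02, 0, 0, 0, 0],
    [255, -0.001, 0.02, 0, 0, 0, 0],
    [255, -0.001, 0.02, 0, 0, 0, 0]
  ]
}}

```text
time_s: 34.25
ee_pos: [0.6085, 0.1827, 0.0682]
eef_rot: [[0.999, 0.046, -0.005], [0.046, -0.999, -0.011], [-0.006, 0.011, -1.0]]
wrist_force: [1.8, -4.1, -2.4]
opening: -0.0003
```

Request:
{"name": "play_rows", "arguments": {
  "steps": [
    [255, 0, 0.018, 0, 0, 0, 0],
    [255, -0.001, 0.018, 0, 0, 0, 0],
    [255, -0.001, 0.016, 0, 0, 0, 0],
    [255, -0.001, 0.01, 0, 0, 0, 0]
  ]
}}

```text
time_s: 34.65
ee_pos: [0.6048, 0.2507, 0.0692]
eef_rot: [[0.999, 0.052, -0.003], [0.052, -0.999, -0.016], [-0.004, 0.016, -1.0]]
wrist_force: [2.7, -3.1, -1.3]
opening: -0.0004
```

Request:
{"name": "play_rows", "arguments": {
  "steps": [
    [255, 0, 0.006, 0, 0, 0, 0],
    [255, 0, 0.006, 0, 0, 0, 0]
  ]
}}

```text
time_s: 34.85
ee_pos: [0.6041, 0.2644, 0.0694]
eef_rot: [[0.999, 0.053, -0.004], [0.053, -0.998, -0.017], [-0.005, 0.017, -1.0]]
wrist_force: [-0.6, -2.9, -0.8]
opening: -0.0002
```

Request:
{"name": "play_rows", "arguments": {
  "steps": [
    [255, 0, 0.006, 0, 0, 0, 0],
    [255, 0, 0.006, 0, 0, 0, 0]
  ]
}}

```text
time_s: 35.05
ee_pos: [0.6039, 0.2663, 0.0695]
eef_rot: [[0.998, 0.056, -0.009], [0.056, -0.998, -0.041], [-0.011, 0.04, -0.999]]
wrist_force: [-1.6, -29.8, 7.0]
opening: 0.0002
```

Request:
{"name": "play_rows", "arguments": {
  "steps": [
    [255, 0, 0.003, 0, 0, 0, 0]
  ]
}}

```text
time_s: 35.15
ee_pos: [0.6038, 0.2656, 0.0697]
eef_rot: [[0.998, 0.056, -0.011], [0.055, -0.997, -0.048], [-0.013, 0.047, -0.999]]
wrist_force: [-1.9, -7.1, 1.4]
opening: 0.0001
```

Request:
{"name": "play_rows", "arguments": {
  "steps": [
    [255, 0, -0.015, 0, 0.03, 0, 0],
    [255, 0, -0.015, 0, 0.01, 0, 0],
    [255, 0, 0, 0.04, 0, 0, 0],
    [255, 0, 0, 0.05, 0, 0, 0],
    [255, -0.05, -0.01, 0, 0, 0, 0],
    [255, -0.05, -0.01, 0, 0, 0, 0],
    [255, -0.05, -0.02, 0, 0, 0, 0],
    [255, -0.04, -0.03, 0, 0, 0, 0]
  ]
}}

```text
time_s: 35.95
ee_pos: [0.421, 0.1695, 0.1682]
eef_rot: [[0.999, 0.05, -0.002], [0.05, -0.999, 0.008], [-0.002, -0.008, -1.0]]
wrist_force: [0.2, -0.4, 0.3]
opening: -0.0002
```

```bash
python3 - <<'E'
from h import *
s=st(); c=camera('wrist'); save(c,'w23'); W,P=wcloud(c,s)
c=camera('top'); save(c,'top23'); W2=cloud(c)
for V in (W,W2):
    z=V[...,2]; m=(z>.092)&(z<.115)&(V[...,0]>.56)&(V[...,0]<.66)&(V[...,1]>.23)&(V[...,1]<.34)
    if m.sum()>10: print('rib',m.sum(),cv2.minAreaRect(V[m][:,:2].astype(np.float32)*1000))
E
```

```text
35.95 [0.421  0.1695 0.1682] z [-0.002  0.008 -1.   ] yaw -87.2 F [ 0.17 -0.36  0.33] op -0.0002
rib 259 ((573.9103393554688, 283.5412902832031), (11.234721183776855, 10.34872055053711), 3.2235445976257324)
rib 128 ((608.7943115234375, 287.4333801269531), (79.15660095214844, 11.167970657348633), 3.2701187133789062)
```

View pics/w23.png

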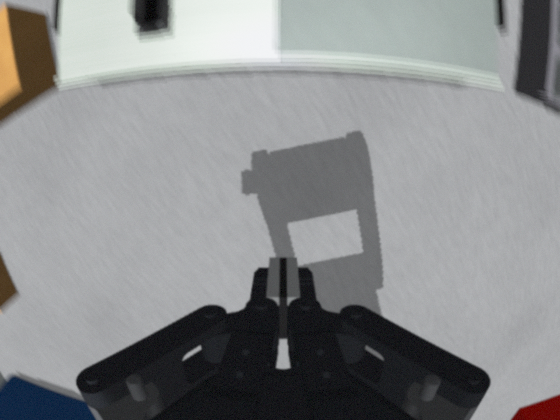

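View pics/top23.png

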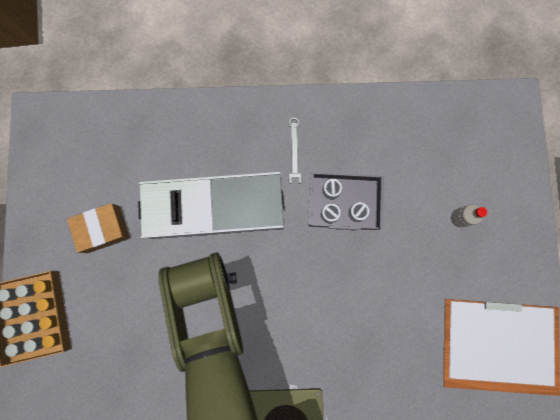

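```bash
python3 -c "
from station import hand_in; print(hand_in())"
```

```text
the job is handed in; nothing more can be done
None
```

The job is done and handed in at about 36 s of robot time, out of the 210 s allowed. There were four plugs on the bench: one was stainless and three were aluminium.

- **Cover opening:** I slid the cover open until the wrist force jumped to about 20 N with no further movement. The pull stood 96 mm on the -y side of the tray's centre, as expected for fully open.
- **Weighing:** The lifted plugs read 4.26 N for the stainless one and 1.64, 1.74 and 1.45 N for the aluminium ones. The aluminium readings run a little above the nominal range, but the sensor noise is about 0.5 N and the two metals are clearly separated.
- **Placing:** The stainless plug stands in the well and the three aluminium plugs stand upright in the bin. One plug had been knocked about 3 cm on the bench; I found it again before picking it up.
- **Cover closing:** I pushed the cover home until the force reached about 30 N with no further movement. The top camera shows the pull moved back about 194.5 mm, against a full travel of 194 mm.
- **Last pictures:** The well is covered and all three plugs are in the bin. I saw no plug left on the bench. The arm stands clear with the fingers empty, and the bottle, carton and spanner appear untouched.

**Disagreement with the description:** The fingertips were about 13 mm behind the TCP when shut, where the description says 25 mm ahead. My first two passes at the pull went over its top without touching it. After that I set heights from the camera depth instead.

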